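Load a triplicate on the bench shaker and clamp it

TASK

Load one triplicate on the bench shaker: take three of the four wide capped tubes from the sloping rack and lay each flat in a place of its own in the shaker's cradle, leaving the fourth wide tube and the thin tube in the rack. Then throw the ball-ended hold-down lever over, past the middle notch, into the last notch, so that the rubber bar lies across the three tubes, and let go. Do not shift or tip the flask, the wash bottle or the beaker standing by.

Things in the scene. Friction and masses are not known exactly. Their poses are not given: they have to be found in the camera images.
- tube1_mid (a point): Middle of the axis of one of four like wide tubes: white plastic, 29 mm thick, 115 mm long over all; the +x end is a blue cap (34 mm wide, 13 long), the other a 15 mm cone; 50 to 95 g. x = along the tube, towards the cap. Starts loose in a slot of the rack, axis rising 40 degrees from level, away from the robot, cap uppermost; neighbours 58 mm off. Which slots hold wide tubes varies.
- tube2_mid (a point): Middle of the axis of one of four like wide tubes: white plastic, 29 mm thick, 115 mm long over all; the +x end is a blue cap (34 mm wide, 13 long), the other a 15 mm cone; 50 to 95 g. x = along the tube, towards the cap. Starts loose in a slot of the rack, axis rising 40 degrees from level, away from the robot, cap uppermost; neighbours 58 mm off. Which slots hold wide tubes varies.
- tube3_mid (a point): Middle of the axis of one of four like wide tubes: white plastic, 29 mm thick, 115 mm long over all; the +x end is a blue cap (34 mm wide, 13 long), the other a 15 mm cone; 50 to 95 g. x = along the tube, towards the cap. Starts loose in a slot of the rack, axis rising 40 degrees from level, away from the robot, cap uppermost; neighbours 58 mm off. Which slots hold wide tubes varies.
- tube4_mid (a point): Middle of the axis of one of four like wide tubes: white plastic, 29 mm thick, 115 mm long over all; the +x end is a blue cap (34 mm wide, 13 long), the other a 15 mm cone; 50 to 95 g. x = along the tube, towards the cap. Starts loose in a slot of the rack, axis rising 40 degrees from level, away from the robot, cap uppermost; neighbours 58 mm off. Which slots hold wide tubes varies.
- thin_mid (a point): Middle of the axis of the one thin capped tube: 17 mm thick, 120 mm long, cap 22 mm wide; x = along the tube, towards the cap. It lies in one of the five slots of the rack, any of them.
- rack_mid (a point): Middle of the tube axis of the middle slot (105 mm up) of the fixed steel rack, 290 mm wide, five slots 58 mm apart along y; x level, away from the low end at the robot's side. A tube lies on two V-notched sheets 32 mm up and down the slope from its middle, foot on a stop; between them is 58 mm clear, 36 mm deep below the axis, for fingers. Draw a tube out square to the slope.
- cradle (a point): Centre of the fixed grey shaker's cradle at the axis height of a lying wide tube, 123 mm up. x = along lying tubes, away from the robot. Two V-notched sheets carry them 32 mm either side of their middle; between them is 58 mm clear, 32 mm down to the deck, for fingers. End stops 133 mm apart, 4 mm above axis height. Caps may point either way. Case 270 x 250 mm.
- place1 (a point): Place 1 of 4 in the cradle (58 mm apart, counted from +y to -y): where the middle of a lying wide tube's axis comes; x = along the tube. All are empty at the start; any three may be used.
- place2 (a point): Place 2 of 4 in the cradle (58 mm apart, counted from +y to -y): where the middle of a lying wide tube's axis comes; x = along the tube. All are empty at the start; any three may be used.
- place3 (a point): Place 3 of 4 in the cradle (58 mm apart, counted from +y to -y): where the middle of a lying wide tube's axis comes; x = along the tube. All are empty at the start; any three may be used.
- place4 (a point): Place 4 of 4 in the cradle (58 mm apart, counted from +y to -y): where the middle of a lying wide tube's axis comes; x = along the tube. All are empty at the start; any three may be used.
- holddown (a joint): Angle of the hold-down, rad: 0 = raised, first notch (start); 0.87 = middle notch, for taller vessels; 1.745 = last notch, marked by a dot and a dark finger on the quadrant: bar across the tubes, 2 to 3 mm above them; stop at 1.765. Hinge axis level, along the cradle's y. A spring detent draws it into the nearest notch and holds it there; moving it on takes up to about 8 N at the ball.
- ball (a point): Centre of the black ball, 30 mm wide, on the end of the hold-down's lever, at the cradle's -y side. It swings square to the cradle's y, on a 95 mm radius about hinge: leaning 50 degrees from upright towards the robot when raised, 50 degrees away from the robot in the last notch. Free above and at both sides; the lever (9 mm thick) comes from below.
- hinge (a point): Point on the hold-down's hinge axis in the plane in which the ball swings: 75 mm towards the robot from the cradle's centre along its x, 12.5 mm above it, 158 mm to its -y side; axes as the cradle's.
- bar_mid (a point): Middle of the hold-down's rubber-sleeved bar, 16 mm thick, 215 mm long along the cradle's y, on arms 75 mm long. Raised, it leans back 20 degrees: 101 mm towards the robot from the middle of the lying tubes (35 mm clear of their ends) and 83 mm above their axes.
- flask: Conical flask of clear glass, 66 mm wide, 105 mm high, standing on the bench beyond the gap between rack and shaker; origin under its centre. To be left alone.
- washbottle: White wash bottle, 62 mm wide, 196 mm high, with a spout, at the robot's left; origin under its centre. To be left alone.
- beaker: Small glass beaker, 60 mm wide, 68 mm high, in front of the robot between rack and shaker, on the near side; origin under its centre. To be left alone.

How it is judged (in metres and radians):
On the way:
1. three wide tubes lie in the shaker's cradle, the hold-down still raised ((((x of tube2_mid in the frame of cradle between -0.012 and 0.012 m and y of tube2_mid in the frame of cradle between -0.1 and 0.1 m and z of tube2_mid in the frame of cradle between -0.004 and 0.005 m and angle between the x axis of tube2_mid and the x axis of cradle, either way round below 0.12 rad) and (x of tube3_mid in the frame of cradle between -0.012 and 0.012 m and y of tube3_mid in the frame of cradle between -0.1 and 0.1 m and z of tube3_mid in the frame of cradle between -0.004 and 0.005 m and angle between the x axis of tube3_mid and the x axis of cradle, either way round below 0.12 rad) and (x of tube4_mid in the frame of cradle between -0.012 and 0.012 m and y of tube4_mid in the frame of cradle between -0.1 and 0.1 m and z of tube4_mid in the frame of cradle between -0.004 and 0.005 m and angle between the x axis of tube4_mid and the x axis of cradle, either way round below 0.12 rad)) or ((x of tube1_mid in the frame of cradle between -0.012 and 0.012 m and y of tube1_mid in the frame of cradle between -0.1 and 0.1 m and z of tube1_mid in the frame of cradle between -0.004 and 0.005 m and angle between the x axis of tube1_mid and the x axis of cradle, either way round below 0.12 rad) and (x of tube3_mid in the frame of cradle between -0.012 and 0.012 m and y of tube3_mid in the frame of cradle between -0.1 and 0.1 m and z of tube3_mid in the frame of cradle between -0.004 and 0.005 m and angle between the x axis of tube3_mid and the x axis of cradle, either way round below 0.12 rad) and (x of tube4_mid in the frame of cradle between -0.012 and 0.012 m and y of tube4_mid in the frame of cradle between -0.1 and 0.1 m and z of tube4_mid in the frame of cradle between -0.004 and 0.005 m and angle between the x axis of tube4_mid and the x axis of cradle, either way round below 0.12 rad)) or ((x of tube1_mid in the frame of cradle between -0.012 and 0.012 m and y of tube1_mid in the frame of cradle between -0.1 and 0.1 m and z of tube1_mid in the frame of cradle between -0.004 and 0.005 m and angle between the x axis of tube1_mid and the x axis of cradle, either way round below 0.12 rad) and (x of tube2_mid in the frame of cradle between -0.012 and 0.012 m and y of tube2_mid in the frame of cradle between -0.1 and 0.1 m and z of tube2_mid in the frame of cradle between -0.004 and 0.005 m and angle between the x axis of tube2_mid and the x axis of cradle, either way round below 0.12 rad) and (x of tube4_mid in the frame of cradle between -0.012 and 0.012 m and y of tube4_mid in the frame of cradle between -0.1 and 0.1 m and z of tube4_mid in the frame of cradle between -0.004 and 0.005 m and angle between the x axis of tube4_mid and the x axis of cradle, either way round below 0.12 rad)) or ((x of tube1_mid in the frame of cradle between -0.012 and 0.012 m and y of tube1_mid in the frame of cradle between -0.1 and 0.1 m and z of tube1_mid in the frame of cradle between -0.004 and 0.005 m and angle between the x axis of tube1_mid and the x axis of cradle, either way round below 0.12 rad) and (x of tube2_mid in the frame of cradle between -0.012 and 0.012 m and y of tube2_mid in the frame of cradle between -0.1 and 0.1 m and z of tube2_mid in the frame of cradle between -0.004 and 0.005 m and angle between the x axis of tube2_mid and the x axis of cradle, either way round below 0.12 rad) and (x of tube3_mid in the frame of cradle between -0.012 and 0.012 m and y of tube3_mid in the frame of cradle between -0.1 and 0.1 m and z of tube3_mid in the frame of cradle between -0.004 and 0.005 m and angle between the x axis of tube3_mid and the x axis of cradle, either way round below 0.12 rad))) and value of joint holddown below 0.35 rad), for 0.2 s.
At the end, for the whole second after the job is handed in: Exactly three wide tubes lie at rest in the cradle (middle within 12 mm lengthwise, -4 to +5 mm in height, axis within 7 degrees); the fourth wide tube and the thin tube lie in the rack (within 30 mm lengthwise); the hold-down is in its last notch (beyond 1.65 rad) ((((x of tube2_mid in the frame of cradle between -0.012 and 0.012 m and y of tube2_mid in the frame of cradle between -0.1 and 0.1 m and z of tube2_mid in the frame of cradle between -0.004 and 0.005 m and angle between the x axis of tube2_mid and the x axis of cradle, either way round below 0.12 rad) and (x of tube3_mid in the frame of cradle between -0.012 and 0.012 m and y of tube3_mid in the frame of cradle between -0.1 and 0.1 m and z of tube3_mid in the frame of cradle between -0.004 and 0.005 m and angle between the x axis of tube3_mid and the x axis of cradle, either way round below 0.12 rad) and (x of tube4_mid in the frame of cradle between -0.012 and 0.012 m and y of tube4_mid in the frame of cradle between -0.1 and 0.1 m and z of tube4_mid in the frame of cradle between -0.004 and 0.005 m and angle between the x axis of tube4_mid and the x axis of cradle, either way round below 0.12 rad) and (x of tube1_mid in the frame of rack_mid between -0.03 and 0.03 m and y of tube1_mid in the frame of rack_mid between -0.135 and 0.135 m and z of tube1_mid in the frame of rack_mid between -0.025 and 0.02 m)) or ((x of tube1_mid in the frame of cradle between -0.012 and 0.012 m and y of tube1_mid in the frame of cradle between -0.1 and 0.1 m and z of tube1_mid in the frame of cradle between -0.004 and 0.005 m and angle between the x axis of tube1_mid and the x axis of cradle, either way round below 0.12 rad) and (x of tube3_mid in the frame of cradle between -0.012 and 0.012 m and y of tube3_mid in the frame of cradle between -0.1 and 0.1 m and z of tube3_mid in the frame of cradle between -0.004 and 0.005 m and angle between the x axis of tube3_mid and the x axis of cradle, either way round below 0.12 rad) and (x of tube4_mid in the frame of cradle between -0.012 and 0.012 m and y of tube4_mid in the frame of cradle between -0.1 and 0.1 m and z of tube4_mid in the frame of cradle between -0.004 and 0.005 m and angle between the x axis of tube4_mid and the x axis of cradle, either way round below 0.12 rad) and (x of tube2_mid in the frame of rack_mid between -0.03 and 0.03 m and y of tube2_mid in the frame of rack_mid between -0.135 and 0.135 m and z of tube2_mid in the frame of rack_mid between -0.025 and 0.02 m)) or ((x of tube1_mid in the frame of cradle between -0.012 and 0.012 m and y of tube1_mid in the frame of cradle between -0.1 and 0.1 m and z of tube1_mid in the frame of cradle between -0.004 and 0.005 m and angle between the x axis of tube1_mid and the x axis of cradle, either way round below 0.12 rad) and (x of tube2_mid in the frame of cradle between -0.012 and 0.012 m and y of tube2_mid in the frame of cradle between -0.1 and 0.1 m and z of tube2_mid in the frame of cradle between -0.004 and 0.005 m and angle between the x axis of tube2_mid and the x axis of cradle, either way round below 0.12 rad) and (x of tube4_mid in the frame of cradle between -0.012 and 0.012 m and y of tube4_mid in the frame of cradle between -0.1 and 0.1 m and z of tube4_mid in the frame of cradle between -0.004 and 0.005 m and angle between the x axis of tube4_mid and the x axis of cradle, either way round below 0.12 rad) and (x of tube3_mid in the frame of rack_mid between -0.03 and 0.03 m and y of tube3_mid in the frame of rack_mid between -0.135 and 0.135 m and z of tube3_mid in the frame of rack_mid between -0.025 and 0.02 m)) or ((x of tube1_mid in the frame of cradle between -0.012 and 0.012 m and y of tube1_mid in the frame of cradle between -0.1 and 0.1 m and z of tube1_mid in the frame of cradle between -0.004 and 0.005 m and angle between the x axis of tube1_mid and the x axis of cradle, either way round below 0.12 rad) and (x of tube2_mid in the frame of cradle between -0.012 and 0.012 m and y of tube2_mid in the frame of cradle between -0.1 and 0.1 m and z of tube2_mid in the frame of cradle between -0.004 and 0.005 m and angle between the x axis of tube2_mid and the x axis of cradle, either way round below 0.12 rad) and (x of tube3_mid in the frame of cradle between -0.012 and 0.012 m and y of tube3_mid in the frame of cradle between -0.1 and 0.1 m and z of tube3_mid in the frame of cradle between -0.004 and 0.005 m and angle between the x axis of tube3_mid and the x axis of cradle, either way round below 0.12 rad) and (x of tube4_mid in the frame of rack_mid between -0.03 and 0.03 m and y of tube4_mid in the frame of rack_mid between -0.135 and 0.135 m and z of tube4_mid in the frame of rack_mid between -0.025 and 0.02 m))) and x of thin_mid in the frame of rack_mid between -0.03 and 0.03 m and y of thin_mid in the frame of rack_mid between -0.135 and 0.135 m and z of thin_mid in the frame of rack_mid between -0.025 and 0.02 m and value of joint holddown above 1.65 rad and linear speed of each of tube1, tube2, tube3, tube4, thin below 0.03 m/s); the robot touches nothing.
It fails at once if the flask is shifted by more than 30 mm or tipped (distance of flask from where it was at the start of the episode above 0.03 m or angle between flask's own z axis and vertical above 0.35 rad).
It fails at once if the washbottle is shifted by more than 30 mm or tipped (distance of washbottle from where it was at the start of the episode above 0.03 m or angle between washbottle's own z axis and vertical above 0.35 rad).
It fails at once if the beaker is shifted by more than 30 mm or tipped (distance of beaker from where it was at the start of the episode above 0.03 m or angle between beaker's own z axis and vertical above 0.35 rad).
It also fails if it takes over 72 s, if anything falls off the work surface, if the arm or the gripper's body presses on something with over 40 N, if the wrist force passes 120 N, or if a joint passes its speed limit or range.

ROBOT

A 6-joint arm with a two-finger parallel gripper is mounted at the origin on the work surface. World frame = base frame: x ahead of the robot, y to its left, z up, the work surface at z = 0. Lengths are in m, angles in degrees, forces in N, time in s.
With the tool pointing down it reaches from about 0.25 to 0.725 m from the base axis. Payload 9.7 kg.
Tool frame: the origin (TCP) lies on the centre line of the jaws, within the pads' length; the fingertips stand tip_reach ahead of it and the grasp point (between the pads) lies 2 mm behind it (tip_reach is the distance from the TCP to the fingertips, in m); z points along the fingers, y is the direction in which the jaws open and shut (so a half turn about z gives the same grasp; the last joint's range is limited). The gripper opens to 85 mm and grips with 20 to 120 N. Pads are 22 mm wide; open, the fingers measure 114 mm over their backs; the gripper's body (76 mm by 85 mm) begins 54 mm behind the grasp point. The pads swing forward as they close: fully open they stand 13 mm farther back than shut.
Start: joints at [-73.396, 4.979, 10.078, 95.1, 0, 90], TCP at [0.157, -0.527, 0.228] pointing down, gripper open.
Joint ranges: [-179.16, 179.16], [-48.56, 103.87], [-65.8, 70.77], [-126.05, 130.52], [-82.76, 87.17], [-180, 180]. Speed limits (degrees/s): [127.2, 127.2, 147.25, 180, 180, 180].

INTERFACE

Orientations are given as [roll, pitch, yaw] about the fixed x, y, z axes, in that order (R = Rz(yaw) Ry(pitch) Rx(roll)).
In Python, from workcell import get_obs, camera, calibration, job_done, tip_reach gives the robot as it stands.
- The arm moves only by the tool apply_moves, never from a script. Its argument "rows" is a list of rows, each a list of 7 numbers: the shift along the world's x, y, z in mm, then the turn, a rotation vector about the world's x, y, z in degrees, then the closure, from 0 (fully open) to 1 (shut). A call has 1 to 20 rows; each row shifts and turns the commanded pose from where the row before left it; what a row does not reach is not made up. A row lasts 1/8 s, in which the tool goes at most 62.5 mm and 10.7 degrees, less where a joint would pass 70% of its speed; a pose out of reach is approached as far as the arm can. A call with a gripper value outside its range is refused whole. The fingers move at their own pace and stop on an object; "grip_force" is the grip in N (left out, the last holds). Time passes only in rows, so rows that do not move let the fingers close. It gives the time, the measured TCP pose, the force and the opening at its end, in the units of the state.
- get_obs(): the state, without advancing time (a new reading comes with each control period).
- camera(name): name is "scene" or "top"; returns the picture (384x512x3 uint8, red, green, blue); there is no depth.
- calibration(name): a dict with "intrinsics" (3x3 intrinsics, pixels), "dist" ([k1, k2, p1, p2, k3] as OpenCV has them; the pictures are not rectified), "T" (4x4, takes a point from camera to world coordinates). Camera axes: x right, y down, z forward; pixel columns grow to the right and rows downward; lengths in m; the calibration is good to about 2 mm. A picture is of the moment at which its call begins. calibration takes no time and is no camera call.
- job_done(): hands the job in, once; it reports no verdict.
The state is a dict: "time": time; "q": joint angles; "qd": joint speeds; "joint_efforts": joint torques, N m; "ee_pos": TCP position; "tcp_rot": TCP orientation; "wrist_force": force on the tool from outside, world axes, zero at the start; "torque": the same for the moment, N m; "opening": finger opening in m.
Only numpy, scipy, OpenCV 4.12 (cv2) and the standard library are available. Lean on these libraries where they do the work, as an engineer would, in place of code of your own. Each camera call takes 0.05 s, during which the arm holds its last target.

## Working session

There is one attempt and no reset: what is moved stays moved. The work goes in short steps, Python scripts to look and compute and a tool call to move; the robot and the scene stay as the last step left them, time stands still between calls to the robot, and variables do not carry over. Pictures are saved under pics/ and viewed, and the job is handed in when it is done.

Besides the shell and the picture viewer there is one more tool, called after "Call:" as name(argument=value, ...) on one line, values as JSON. apply_moves: Moves the arm, as the interface text tells. Its arguments: {"type":"object","properties":{"rows":{"type":"array","items":{"type":"array","items":{"type":"number"}}},"grip_force":{"type":"number"}},"required":["rows"]}

```bash
mkdir -p pics; ls; python3 - <<'E'
from workcell import *
import cv2,numpy as np
print(tip_reach if not callable(tip_reach) else tip_reach())
print(get_obs())
for n in("scene","top"):
    im=camera(n); cv2.imwrite(f"pics/{n}0.png",cv2.resize(im[:,:,::-1],None,fx=1.5,fy=1.5,interpolation=cv2.INTER_CUBIC)); cv2.imwrite(f"pics/{n}_raw.png",im[:,:,::-1])
    print(n,calibration(n))
E
```

```text
pics
0.017
{'time': 0.0, 'q': array([-7.33942275e+01,  5.01260031e+00,  1.00336071e+01,  9.50987808e+01,
        7.28062005e-07,  9.00031786e+01]), 'qd': array([ 0.08494136, -0.11961345, -0.00267741, -0.0406918 , -0.01256495,
        0.12552051]), 'joint_efforts': array([ 1.42107842e-04, -5.20384026e+01,  4.64805150e+01,  1.60335976e-02,
       -1.79131700e-05, -5.14099909e-06]), 'ee_pos': array([ 0.15711555, -0.52683974,  0.22716109]), 'tcp_rot': array([-1.79922226e+02,  3.58657223e-06,  1.66025940e+01]), 'wrist_force': array([-0.04300446, -0.02108834, -0.17344501]), 'torque': array([ 0.00608338, -0.02557317,  0.01890283]), 'opening': 0.085409368322742}
scene {'intrinsics': array([[419.17332193,   0.        , 256.78541089],
       [  0.        , 419.17332193, 191.71652438],
       [  0.        ,   0.        ,   1.        ]]), 'dist': array([-0.13454687,  0.        ,  0.        ,  0.        ,  0.        ]), 'T': array([[ 0.56713828,  0.49252965, -0.6601278 ,  1.57860164],
       [ 0.8236165 , -0.34223028,  0.45225468, -0.62840109],
       [-0.00316688, -0.80018309, -0.59974744,  1.03571806],
       [ 0.        ,  0.        ,  0.        ,  1.        ]])}
top {'intrinsics': array([[442.34208899,   0.        , 250.94865821],
       [  0.        , 442.34208899, 189.41452587],
       [  0.        ,   0.        ,   1.        ]]), 'dist': array([0.03147719, 0.        , 0.        , 0.        , 0.        ]), 'T': array([[-0.0097536 , -0.99694372,  0.07751186,  0.45448214],
       [-0.99983446,  0.00853246, -0.01606991,  0.0724217 ],
       [ 0.01535943, -0.07765577, -0.99686191,  1.5044779 ],
       [ 0.        ,  0.        ,  0.        ,  1.        ]])}
```

View pics/scene0.png

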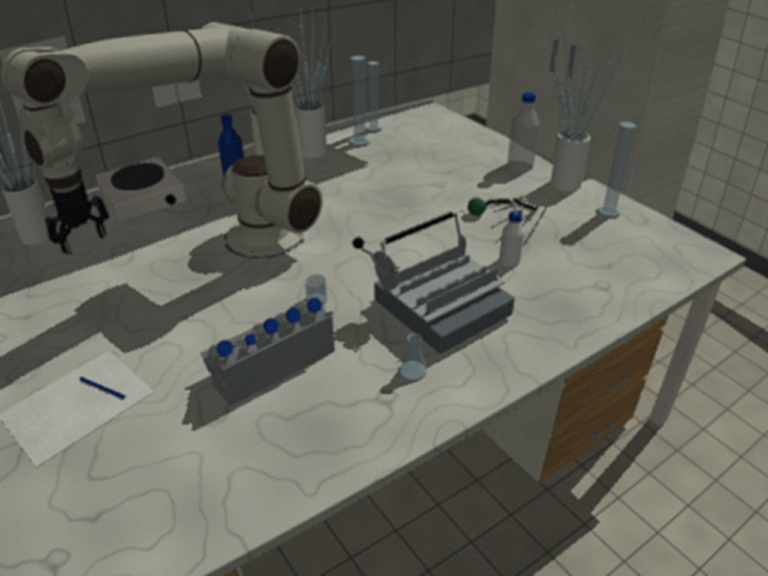

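View pics/top0.png

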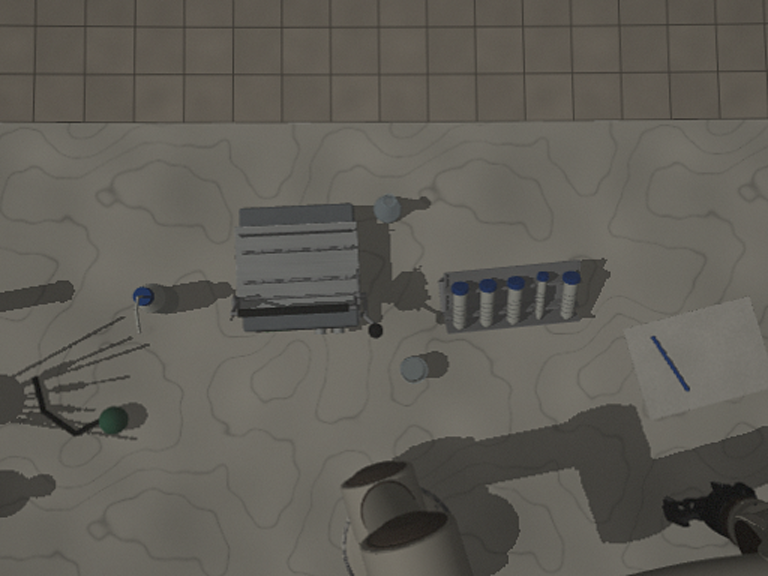

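```bash
python3 - <<'E'
import cv2
t=cv2.imread("pics/top_raw.png"); s=cv2.imread("pics/scene_raw.png")
def crop(im,x0,y0,x1,y1,f,n):
    c=cv2.resize(im[y0:y1,x0:x1],None,fx=f,fy=f,interpolation=cv2.INTER_CUBIC)
    c=cv2.convertScaleAbs(c,alpha=1.5)
    for x in range((x0+9)//10*10,x1,10):
        cv2.putText(c,str(x),(int((x+.5-x0)*f),8),0,.3,(0,255,255)); cv2.line(c,(int((x+.5-x0)*f),10),(int((x+.5-x0)*f),16),(0,255,255))
    for y in range((y0+9)//10*10,y1,10):
        cv2.putText(c,str(y),(0,int((y+.5-y0)*f)),0,.3,(0,255,255)); cv2.line(c,(20,int((y+.5-y0)*f)),(26,int((y+.5-y0)*f)),(0,255,255))
    cv2.imwrite(n,c)
crop(t,285,165,410,225,6,"pics/c_rack.png")
crop(t,145,125,270,225,6,"pics/c_crad.png")
crop(s,230,130,350,235,6,"pics/c_scrad.png")
crop(s,130,190,230,270,7,"pics/c_srack.png")
E
```

```text
(no output)
```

View pics/c_rack.png

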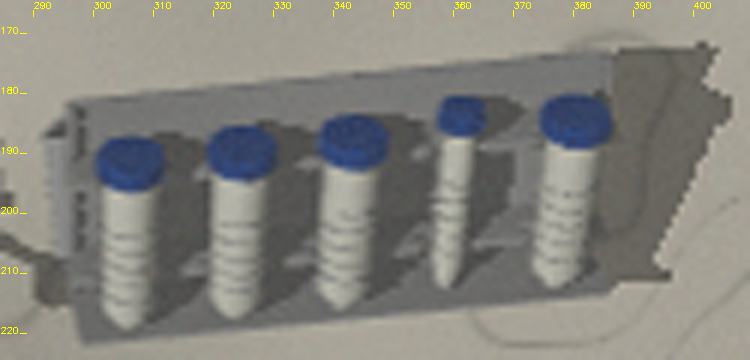

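View pics/c_crad.png

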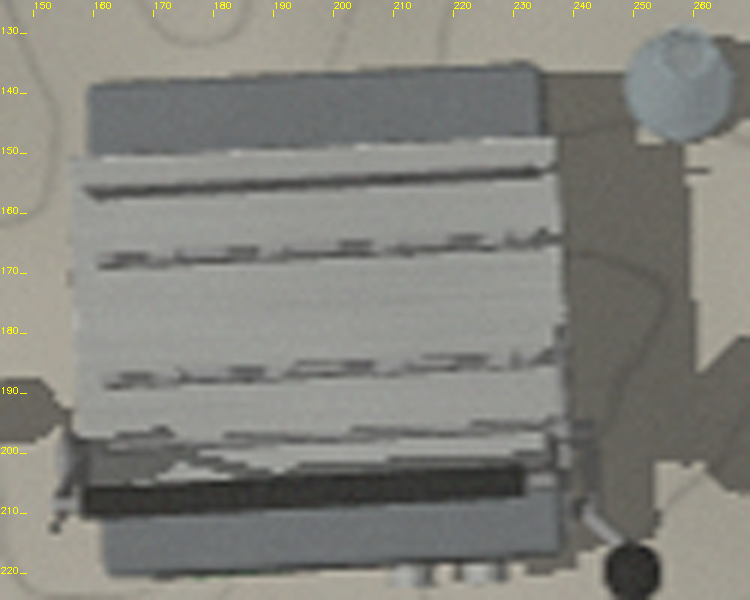

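View pics/c_scrad.png

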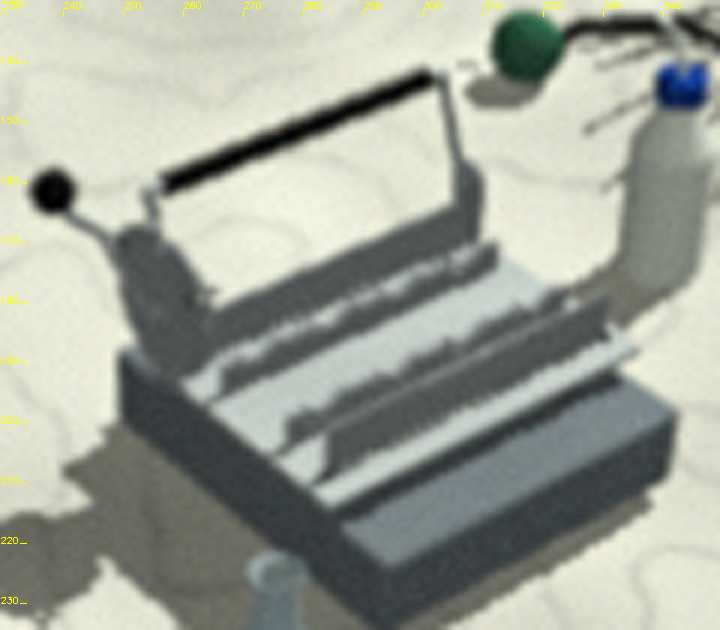

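View pics/c_srack.png

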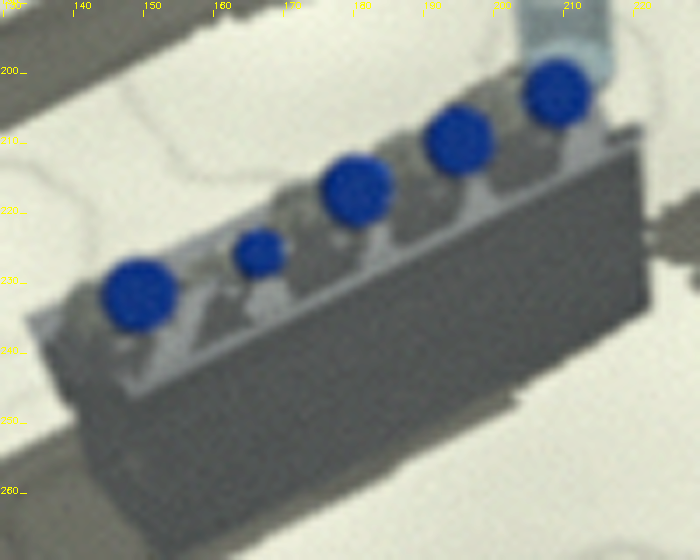

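```bash
cat > h.py <<'E'
import numpy as np,cv2
from workcell import *
from scipy.optimize import least_squares
C={n:calibration(n) for n in("scene","top")}
def proj(n,P):
    c=C[n];T=np.linalg.inv(c["T"]);r=cv2.Rodrigues(T[:3,:3])[0]
    return cv2.projectPoints(np.atleast_2d(P).astype(float),r,T[:3,3],c["intrinsics"],c["dist"])[0].reshape(-1,2)
def ray(n,px,z):
    c=C[n];u=cv2.undistortPoints(np.array([[px]],float),c["intrinsics"],c["dist"]).ravel()
    d=c["T"][:3,:3]@[u[0],u[1],1];o=c["T"][:3,3];return o+d*(z-o[2])/d[2]
def fr(p,z,L):
    x,y,a=p;c,s=np.cos(a),np.sin(a);L=np.atleast_2d(L)
    return np.c_[x+c*L[:,0]-s*L[:,1],y+s*L[:,0]+c*L[:,1],z+L[:,2]]
def fit(z,obs,p0):
    f=lambda p:np.concatenate([(proj(n,fr(p,z,l))[0]-px) for n,l,px in obs])
    r=least_squares(f,p0,loss="soft_l1");return r.x,f(r.x).reshape(-1,2)
E
python3 - <<'E'
from h import *
c,s=np.cos(np.radians(40)),np.sin(np.radians(40))
ys=[.116,.058,0,-.058,-.116]
A=lambda t,y:[t*c,y,t*s]
obs=[]
for i,(cp,tp) in enumerate([((306,191.8),(305.5,218.5)),((325,190),(323.5,217)),((343,188),(341,215.5)),((361,184),(358,212)),((379.5,184.5),(376,212))]):
    if i!=3: obs+=[("top",A(.051,ys[i]),cp),("top",A(-.056,ys[i]),tp)]
for i,px in enumerate([(208.6,202.8),(194.7,209.8),(180,216.8),(166,225.5),(149.5,232)]):
    if i!=3: obs.append(("scene",A(.0575,ys[i]),px))
p,r=fit(.105,obs,[.5,-.25,0]);print("rack",p[:2],np.degrees(p[2]));print(r.round(1))
obs=[("top",[-.1478,-.158,.0736],(248.8,219.8)),("scene",[-.1478,-.158,.0736],(236.5,161.5)),
("top",[-.101,.1075,.083],(158,207.5)),("top",[-.101,-.1075,.083],(231.2,204.8)),
("scene",[-.101,-.1075,.083],(256,180.5)),("scene",[-.101,.1075,.083],(301,142))]
p,r=fit(.123,obs,[.5,.2,0]);print("cradle",p[:2],np.degrees(p[2]));print(r.round(1))
print("ball",fr(p,.123,[-.1478,-.158,.0736]))
for nm,P in dict(stopF=[[.0665,.12,.004],[.0665,-.12,.004]],sheet=[[.032,y,-.02] for y in(.087,.029,-.029,-.087)],sheetn=[[-.032,y,-.02] for y in(.087,.029,-.029,-.087)]).items():
    print(nm,proj("top",fr(p,.123,P)).round(1).tolist(),proj("scene",fr(p,.123,P)).round(1).tolist())
for z in(0,):print("flask",ray("top",(256.5,139),.0),"beaker",ray("top",(275,245),.05),"wash top",ray("top",(96,197),.19))
E
```

```text
rack [ 0.52218857 -0.24025613] 4.619773999395956
[[ 0.4  0. ]
 [ 0.4 -0. ]
 [-0.1  0.2]
 [ 0.2 -0.1]
 [ 0.5  0.5]
 [ 0.5 -0.2]
 [ 1.1  0.7]
 [ 1.   0.1]
 [ 2.   0. ]
 [ 1.7 -0.2]
 [ 1.7 -0.2]
 [ 1.1 -0.6]]
cradle [0.60771692 0.21846237] 1.8530747373880385
[[  0.9   0.4]
 [  2.6   0.1]
 [  0.3   0.5]
 [  0.7   0.1]
 [  1.6 -19.9]
 [  0.7   0.9]]
ball [[0.4651034  0.05576564 0.1966    ]]
stopF [[157.8, 155.6], [234.5, 152.6]] [[332.1, 178.1], [283.2, 201.4]]
sheet [[170.0, 167.1], [188.3, 166.4], [206.6, 165.6], [224.8, 164.9]] [[319.0, 182.0], [307.8, 187.3], [296.1, 192.8], [284.0, 198.6]]
sheetn [[170.6, 187.1], [188.9, 186.4], [207.3, 185.6], [225.5, 184.9]] [[307.8, 174.4], [296.7, 179.4], [285.1, 184.7], [273.1, 190.1]]
flask [0.74532812 0.02736364 0.        ] beaker [ 0.38474732 -0.02783781  0.05      ] wash top [0.53816039 0.50855444 0.19      ]
```

```bash
python3 - <<'E'
from h import *
def blobs(n,mask,lo,hi,box):
    k,l,st,ce=cv2.connectedComponentsWithStats(mask.astype(np.uint8))
    for i in range(1,k):
        if lo<st[i,4]<hi and box[0]<ce[i,0]<box[2] and box[1]<ce[i,1]<box[3]: print(n,ce[i].round(2),st[i])
for n,box in(("top",(285,165,410,225)),("scene",(130,190,230,270))):
    im=cv2.imread(f"pics/{n}_raw.png").astype(int);b,g,r=im[...,0],im[...,1],im[...,2]
    blobs(n+" cap",(b>1.6*r)&(b-r>30),15,300,box)
    dark=(im.max(2)<45) if n=="top" else (im.max(2)<35)
    blobs(n+" dark",dark,15,400,(145,130,270,230) if n=="top" else (225,130,320,200))
    if n=="top":
        blobs("white",(im.min(2)>110),30,400,box)
E
```

```text
top cap [361.19 183.89] [358 181   7   7  36]
top cap [380.15 184.81] [375 181  11   9  74]
top cap [343.3  188.35] [338 184  11   9  71]
top cap [324.49 189.94] [320 186  10   9  72]
top cap [305.86 191.62] [301 188  11   9  72]
top dark [195.44 206.47] [159 202  74   9 379]
top dark [250.03 219.94] [246 216   9   9  66]
scene cap [209.27 202.75] [205 198  10  10  79]
scene cap [195.4  209.68] [191 205  10  10  78]
scene cap [180.67 216.83] [176 212  10  11  84]
scene cap [166.82 225.78] [164 223   7   7  40]
scene cap [149.65 231.64] [145 227  11  11  88]
scene dark [278.61 151.73] [258 142  44  20  97]
scene dark [238.37 161.63] [236 159   6   6  30]
```

```bash
python3 - <<'E'
from h import *
c,s=np.cos(np.radians(40)),np.sin(np.radians(40))
ys=[.116,.058,0,-.058,-.116]
A=lambda t,y:[t*c,y,t*s]
obs=[]
for i,cp in enumerate([(305.86,191.62),(324.49,189.94),(343.3,188.35),0,(380.15,184.81)]):
    if i!=3: obs+=[("top",A(.051,ys[i]),cp)]
for i,px in enumerate([(209.27,202.75),(195.4,209.68),(180.67,216.83),0,(149.65,231.64)]):
    if i!=3: obs.append(("scene",A(.055,ys[i]),px))
for k in(obs,obs[:4],obs[4:]):
  p,r=fit(.105,k,[.5,-.25,0]);print("rack",p[:2].round(4),np.degrees(p[2]));print(r.round(1).tolist())
B=[-.101,0,.083];Ba=[-.1478,-.158,.0736]
obs=[("top",Ba,(250.03,219.94)),("top",B,(195.44,206.47)),("scene",Ba,(238.37,161.63)),("scene",B,(278.6,151.7))]
for k in(obs,obs[:2],obs[2:]):
  p,r=fit(.123,k,[.5,.2,0]);print("cradle",p[:2].round(4),np.degrees(p[2]));print(r.round(1).tolist())
  print("ball",fr(p,.123,[-.1478,-.158,.0736]))
for nm,P in dict(stopF=[[.0665,.12,.004],[.0665,-.12,.004]],sheet=[[.032,y,-.02] for y in(.087,.029,-.029,-.087)],sheetn=[[-.032,y,-.02] for y in(.087,.029,-.029,-.087)]).items():
    print(nm,proj("top",fr(p,.123,P)).round(1).tolist())
E
```

```text
rack [ 0.5222 -0.2408] 4.844702365663176
[[0.7, 0.3], [0.6, 0.3], [0.3, 0.1], [0.6, 0.2], [0.9, 0.2], [0.6, 0.0], [0.6, -0.1], [0.7, -0.0]]
rack [ 0.523  -0.2391] 4.745959629015122
[[0.1, 0.0], [0.0, 0.0], [-0.2, -0.1], [0.1, 0.0]]
rack [ 0.5209 -0.2429] 5.1695863830610405
[[0.1, 0.1], [-0.1, -0.0], [-0.0, -0.1], [0.0, 0.1]]
cradle [0.6069 0.2173] 2.165799850922972
[[0.4, 0.2], [0.4, 0.3], [0.3, 0.2], [1.3, -0.2]]
ball [[0.4651686 0.0538378 0.1966   ]]
cradle [0.6077 0.2183] 2.1464234759307
[[0.0, 0.0], [-0.0, -0.0]]
ball [[0.46589157 0.05492213 0.1966    ]]
cradle [0.6042 0.2162] 2.7234631557796076
[[-0.4, 0.3], [0.4, -0.4]]
ball [[0.46403173 0.05135111 0.1966    ]]
stopF [[158.2, 157.3], [234.9, 153.1]]
sheet [[170.6, 168.6], [188.9, 167.6], [207.1, 166.6], [225.3, 165.6]]
sheetn [[171.5, 188.6], [189.8, 187.6], [208.1, 186.6], [226.4, 185.6]]
```

Call:
apply_moves(rows=[[22.75,32.9,3,0,0,-2.95,0.47],[22.75,32.9,3,0,0,-2.95,0.47],[22.75,32.9,3,0,0,-2.95,0.47],[22.75,32.9,3,0,0,-2.95,0.47],[22.75,32.9,0,0.42,-4.98,0,0.47],[22.75,32.9,0,0.42,-4.98,0,0.47],[22.75,32.9,0,0.42,-4.98,0,0.47],[22.75,32.9,0,0.42,-4.98,0,0.47],[22.75,32.9,0,0.42,-4.98,0,0.47],[22.75,32.9,0,0.42,-4.98,0,0.47],[22.75,32.9,0,0.42,-4.98,0,0.47],[22.75,32.9,0,0.42,-4.98,0,0.47],[0,0,0,0,0,0,0.47]], grip_force=30)

```text
time: 1.72
ee_pos: [0.4299, -0.1302, 0.239]
tcp_rot: [-180.0, -40.0, 5.0]
wrist_force: [-0.1, 0.0, 0.5]
opening: 0.0452
```

Call:
apply_moves(rows=[[13,0.3,-33,0,0,0,0.47],[13,0.3,-33.6,0,0,0,0.47],[19.2,1.6,-23,0,0,0,0.47],[0,0,0,0,0,0,0.47]])

```text
time: 2.22
ee_pos: [0.4747, -0.1301, 0.1477]
tcp_rot: [-179.9, -39.7, 4.7]
wrist_force: [0.1, 0.7, -0.5]
opening: 0.0452
```

```bash
cat > look.py <<'E'
import sys
from h import *
def look(n,box,name,f=6):
    im=camera(n)[:,:,::-1]; x0,y0,x1,y1=box
    c=cv2.resize(im[y0:y1,x0:x1],None,fx=f,fy=f,interpolation=cv2.INTER_CUBIC); c=cv2.convertScaleAbs(c,alpha=1.6)
    cv2.imwrite(f"pics/{name}.png",c)
a=sys.argv
look(a[1],tuple(map(int,a[2].split(","))),a[3],float(a[4]) if len(a)>4 else 6)
o=get_obs();print(o["time"],o["ee_pos"].round(4),o["q"].round(1),o["opening"].round(4),o["wrist_force"].round(1))
E
python3 look.py top 265,150,395,240 l1; python3 look.py scene 130,120,260,240 l1s 5
```

```text
Traceback (most recent call last):
  File "look.py", line 9, in <module>
    o=get_obs();print(o["time"],o["ee_pos"].round(4),o["q"].round(1),o["opening"].round(4),o["wrist_force"].round(1))
                                                                     ^^^^^^^^^^^^^^^^^^
AttributeError: 'float' object has no attribute 'round'
Traceback (most recent call last):
  File "look.py", line 9, in <module>
    o=get_obs();print(o["time"],o["ee_pos"].round(4),o["q"].round(1),o["opening"].round(4),o["wrist_force"].round(1))
                                                                     ^^^^^^^^^^^^^^^^^^
AttributeError: 'float' object has no attribute 'round'
```

View pics/l1.png

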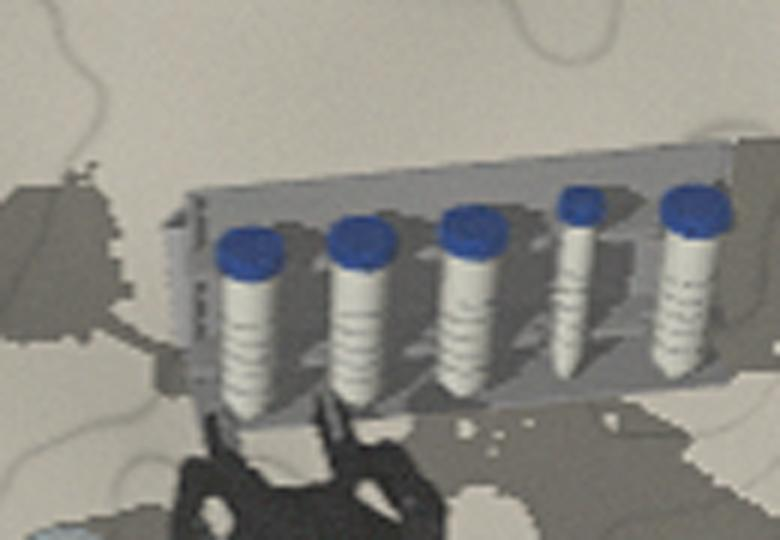

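View pics/l1s.png

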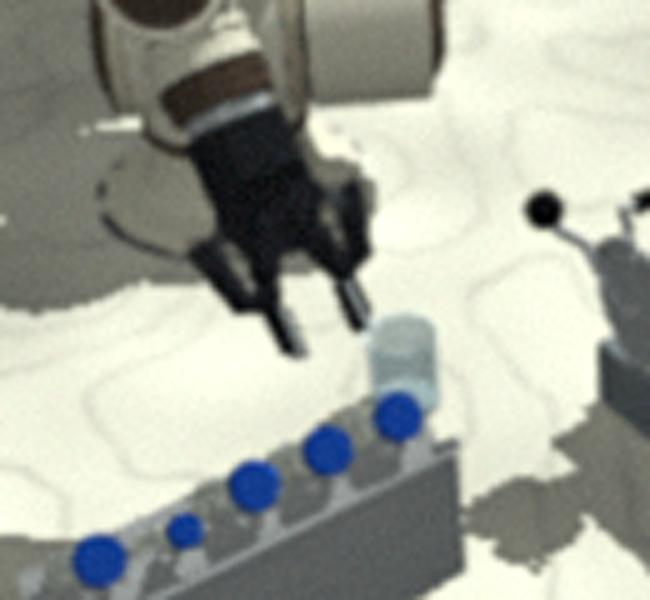

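```bash
sed -i 's/o\["opening"\].round(4)/round(o["opening"],4)/' look.py; python3 - <<'E'
from h import *
from scipy.spatial.transform import Rotation as R
o=get_obs();print(o)
r=R.from_euler("xyz",o["tcp_rot"],degrees=True).as_matrix()
for y in(.0226,.03,-.0226,-.03):
    P=o["ee_pos"]+r@[0,y,.012]
    print(P.round(4),(proj("top",P)[0]-[265,150])*6+3,(proj("scene",P)[0]-[130,120])*5+2.5)
P=np.array([.5123,-.1249,.105])-.0575*np.array([.763,.064,.643]);print((proj("top",P)[0]-[265,150])*6+3)
E
python3 look.py top 265,150,395,240 l1; python3 look.py scene 130,120,260,240 l1s 5
```

```text
{'time': 2.325, 'q': array([-26.6829885 , -41.50474675, -43.85687881,  52.13052465,
        19.58916494, 154.8494983 ]), 'qd': array([-0.26311234, -1.072529  ,  0.72878471, -0.26261241,  0.05241899,
        0.22945042]), 'joint_efforts': array([ 3.30874370e-01, -9.99100417e+00,  5.18632650e+01, -6.28073931e+00,
        8.49904306e-01,  9.71824309e-03]), 'ee_pos': array([ 0.47510023, -0.1305563 ,  0.15078564]), 'tcp_rot': array([-179.99113342,  -39.92996353,    4.79349446]), 'wrist_force': array([ 0.00861142, -0.22220874,  0.66248607]), 'torque': array([-0.04095961,  0.52730865, -0.01509523]), 'opening': 0.04565226653571721}
[ 0.4847 -0.1524  0.1416] [314.97894976 383.1912879 ] [316.63825026 380.62810756]
[ 0.4853 -0.1598  0.1416] [329.28851974 381.85713772] [307.75141838 384.69483946]
[ 0.4809 -0.1074  0.1416] [227.54150533 391.3506991 ] [370.05776375 356.19870603]
[ 0.4803 -0.1     0.1416] [213.22035834 392.68828795] [378.663362   352.26582374]
[249.2472432 416.869139 ]
2.375 [ 0.4753 -0.1307  0.1515] [-26.7 -41.5 -43.8  52.1  19.6 154.9] 0.0453 [0.  0.6 0.4]
2.425 [ 0.4754 -0.1307  0.1518] [-26.7 -41.6 -43.8  52.1  19.6 154.9] 0.0457 [ 0.4 -0.   0.4]
```

View pics/l1.png

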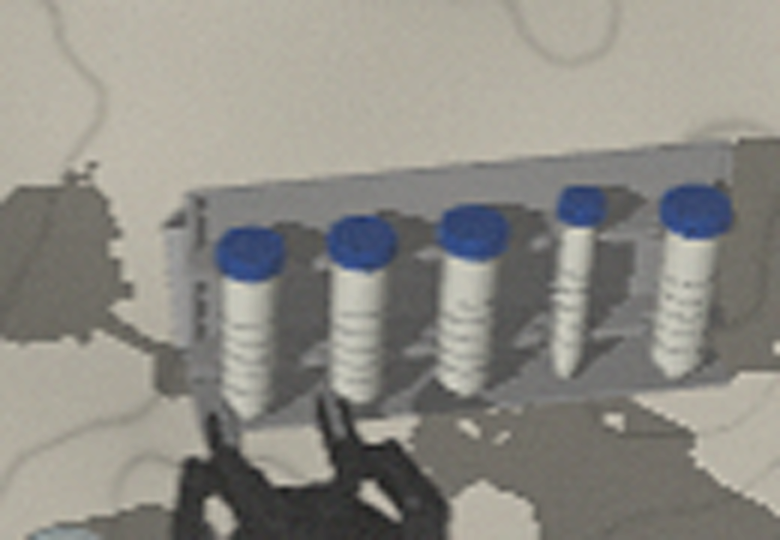

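Call:
apply_moves(rows=[[8,3,-9,0,0,0,0.47],[10,1,-13,0,0,0,0.47],[10,1,-13,0,0,0,0.47],[10.2,0.9,-13.3,0,0,0,0.47],[0,0,0,0,0,0,0.47],[0,0,0,0,0,0,0.47],[0,0,0,0,0,0,0.47]])

```text
time: 3.3
ee_pos: [0.5137, -0.1243, 0.1029]
tcp_rot: [180.0, -40.0, 4.8]
wrist_force: [0.9, 0.0, -0.2]
opening: 0.0455
```

```bash
python3 look.py top 265,150,395,240 l2
```

```text
3.35 [ 0.5137 -0.1244  0.1029] [-23.  -35.7 -46.5  42.6  17.5 158. ] 0.0452 [ 1.2 -0.2  0.4]
```

View pics/l2.png

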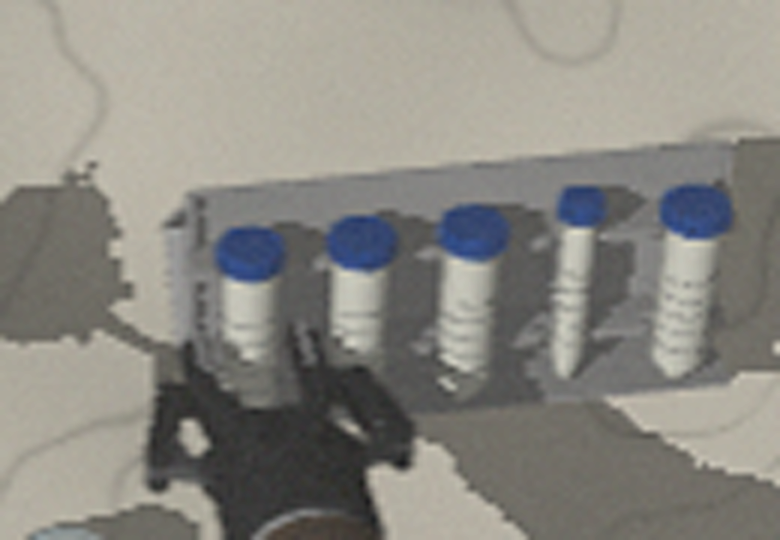

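Call:
apply_moves(rows=[[0,0,0,0,0,0,0.75],[0,0,0,0,0,0,1],[0,0,0,0,0,0,1],[0,0,0,0,0,0,1]], grip_force=40)

```text
time: 3.85
ee_pos: [0.5138, -0.1266, 0.1035]
tcp_rot: [179.7, -40.0, 4.8]
wrist_force: [-8.1, -10.8, 5.7]
opening: 0.0259
```

Call:
apply_moves(rows=[[0,-1,0,0,0,0,1],[0,-1,0,0,0,0,1],[0,0,0,0,0,0,1]])

```text
time: 4.22
ee_pos: [0.5138, -0.1269, 0.1034]
tcp_rot: [179.9, -40.1, 4.8]
wrist_force: [-8.0, -0.8, 6.6]
opening: 0.0263
```

```bash
python3 look.py top 265,150,395,240 l3; python3 look.py scene 130,120,260,240 l3s 5
```

```text
4.275 [ 0.5138 -0.1269  0.1034] [-23.4 -35.6 -46.4  42.6  17.6 157.7] 0.0261 [-8.4 -1.2  7. ]
4.325 [ 0.5138 -0.1269  0.1034] [-23.4 -35.6 -46.4  42.6  17.6 157.7] 0.0258 [-7.8 -1.7  7.1]
```

View pics/l3.png

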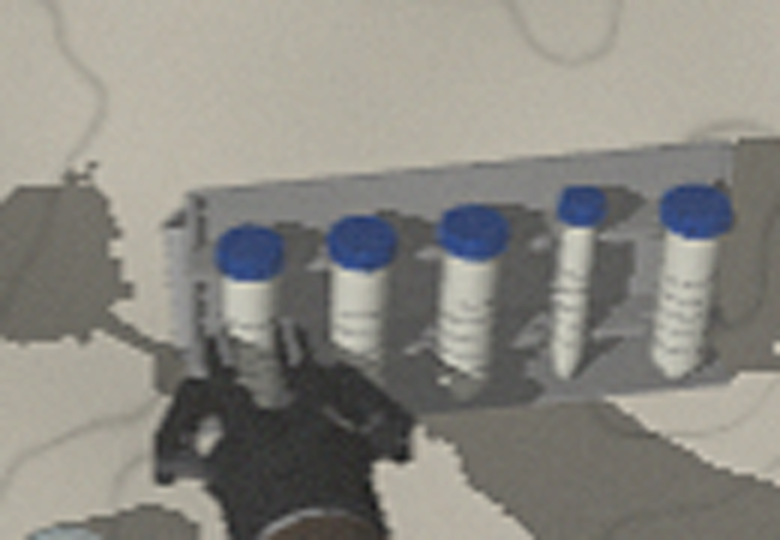

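View pics/l3s.png

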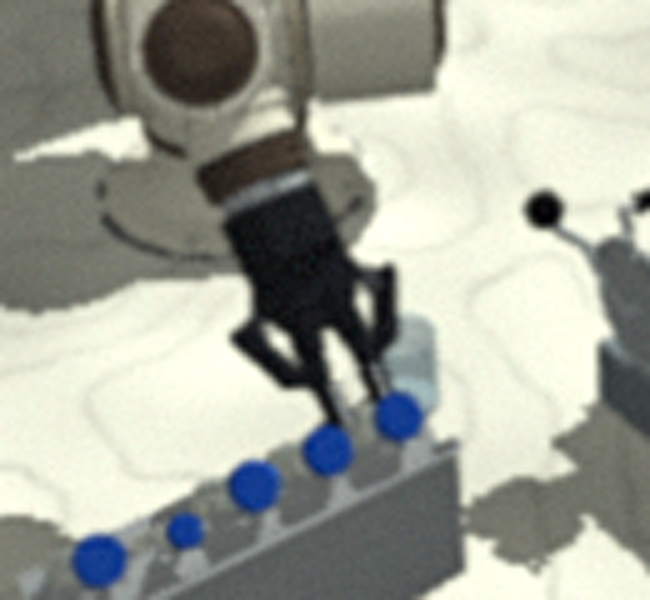

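Call:
apply_moves(rows=[[-3,-0.2,3.8,0,0,0,1],[-6.4,-0.5,7.7,0,0,0,1],[-6.4,-0.5,7.7,0,0,0,1],[-6.4,-0.5,7.7,0,0,0,1],[-12.8,-1,15.3,0,0,0,1],[-12.8,-1,15.3,0,0,0,1],[0,0,0,0,0,0,1]])

```text
time: 5.2
ee_pos: [0.4657, -0.1304, 0.1612]
tcp_rot: [179.9, -40.1, 4.8]
wrist_force: [0.2, -1.0, -1.2]
opening: 0.0259
```

```bash
python3 look.py top 265,150,395,240 l4; python3 look.py scene 130,120,260,240 l4s 5
```

```text
5.25 [ 0.4658 -0.1302  0.1601] [-27.4 -43.  -43.5  54.   20.  154.3] 0.0259 [ 0.9 -0.3 -1.4]
5.3 [ 0.4657 -0.13    0.1592] [-27.4 -42.9 -43.6  54.   20.  154.3] 0.026 [ 0.2 -0.4 -2.2]
```

View pics/l4.png

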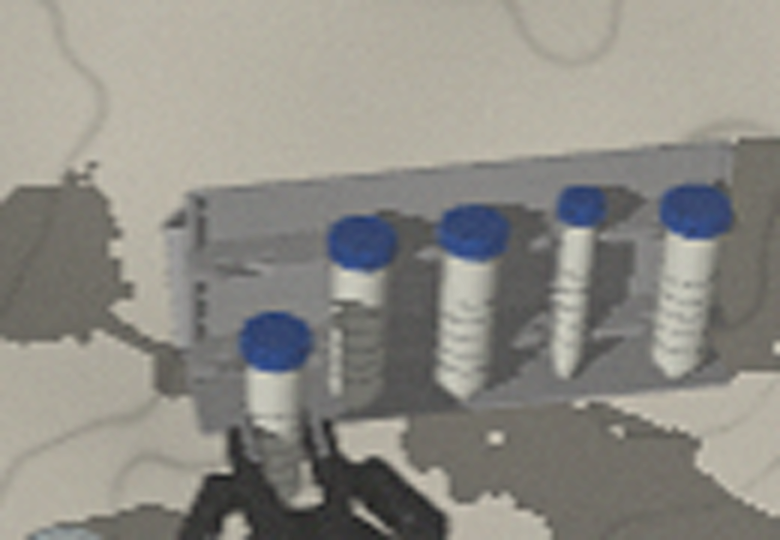

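View pics/l4s.png

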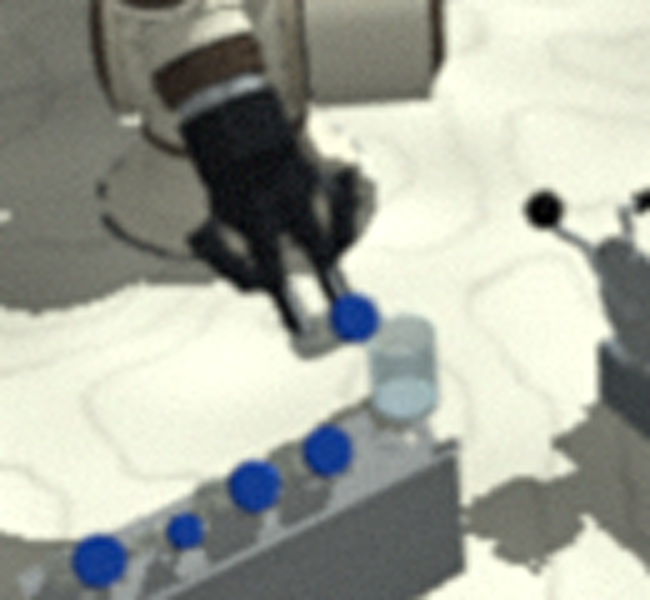

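```bash
cat > capfit.py <<'E'
from h import *
from scipy.spatial.transform import Rotation as R
# find held cap: blob nearest to expected; triangulate in tool frame
def capblobs(n):
    im=camera(n)[:,:,::-1].astype(int);b,r=im[...,0],im[...,2]
    k,l,st,ce=cv2.connectedComponentsWithStats(((b>1.6*r)&(b-r>30)).astype(np.uint8))
    return ce[1:][st[1:,4]>15]
def held(offs=.051):
    o=get_obs();M=R.from_euler("xyz",o["tcp_rot"],degrees=True).as_matrix()
    P0=o["ee_pos"]+M@[offs,0,-.002];px={}
    for n in C:
        e=proj(n,P0)[0];B=capblobs(n);d=np.linalg.norm(B-e,axis=1);px[n]=B[d.argmin()];print(n,"exp",e.round(1),"got",px[n].round(1))
    s=least_squares(lambda P:np.concatenate([proj(n,P)[0]-px[n] for n in px]),P0)
    print("cap world",s.x.round(4),"in tool",(M.T@(s.x-o["ee_pos"])).round(4),"res",s.fun.round(1));print(o["ee_pos"].round(4),o["tcp_rot"].round(1),round(o["time"],2))
if __name__=="__main__": held()
E
python3 capfit.py
```

```text
scene exp [200.5 183.8] got [200.5 183.2]
top exp [311.1 206.7] got [309.9 206.6]
cap world [ 0.5031 -0.1245  0.1947] in tool [ 0.0517 -0.0024 -0.003 ] res [0.6 0.  0.4 0.2]
[ 0.4657 -0.13    0.1592] [-180.   -40.     4.8] 5.3
```

Call:
apply_moves(rows=[[5,5,12,-0.42,4.98,0,1],[5,5,12,-0.42,4.98,0,1],[5,5,12,-0.42,4.98,0,1],[5,5,12,-0.42,4.98,0,1],[5,5,12,-0.42,4.98,0,1],[5,5,12,-0.42,4.98,0,1],[5,5,12,-0.42,4.98,0,1],[5,5,12,-0.42,4.98,0,1],[9.8,39.4,0,0,0,-1.35,1],[9.8,39.4,0,0,0,-1.35,1],[9.8,39.4,0,0,0,0,1],[9.8,39.4,0,0,0,0,1],[0,0,0,0,0,0,1]])

```text
time: 7.02
ee_pos: [0.5472, 0.0453, 0.2544]
tcp_rot: [-179.0, 0.1, 4.2]
wrist_force: [-0.2, -0.7, 0.1]
opening: 0.026
```

```bash
python3 capfit.py; python3 -c "
from workcell import *;print(get_obs()['q'].round(1))"
```

```text
scene exp [258.1 164.9] got [257.9 164.5]
top exp [251.9 173.1] got [ 95.5 200.6]
cap world [0.4539 0.4404 0.0797] in tool [-0.0636 -0.3977  0.1819] res [55.9 -8.7 33.2 24.6]
[0.5472 0.0453 0.2544] [-1.79e+02  1.00e-01  4.20e+00] 7.03
[  4.1   5.5  13.7  98.2   1.  180. ]
```

Call:
apply_moves(rows=[[0,0,5,0,0,10.5,1],[0,0,0,0,0,10.5,1],[0,0,0,0,0,10.5,1],[0,0,0,0,0,10.5,1],[4.4,20,0,0,0,10.5,1],[4.4,20,0,0,0,10.5,1],[4.4,20,0,0,0,10.5,1],[4.4,20,0,0,0,10.5,1],[4.4,20,0,0,0,10.5,1],[4.4,20,0,0,0,10.5,1],[4.4,20,0,0,0,10.5,1],[4.4,20,0,0,0,10.5,1],[4.4,20,0,0,0,10.5,1],[4.4,20,0,0,0,10.5,1],[4.4,20,0,0,0,10.5,1],[4.4,20,0,0,0,10.5,1],[3.8,19.1,0,0,0,9.9,1],[0,0,0,0,0,0,1],[0,0,0,0,0,0,1]])

```text
time: 9.5
ee_pos: [0.6033, 0.3023, 0.2605]
tcp_rot: [-179.0, 0.0, -178.2]
wrist_force: [-0.7, 0.0, -0.3]
opening: 0.0257
```

```bash
python3 capfit.py; python3 -c "
from workcell import *;print(get_obs()['q'].round(1))";python3 look.py top 145,125,270,225 l5
```

```text
scene exp [306.4 137. ] got [304.2 136.1]
top exp [162.4 189.7] got [ 95.5 200.6]
cap world [0.4965 0.4656 0.209 ] in tool [0.1016 0.1675 0.0486] res [23.4 -4.4 13.  10.2]
[0.6033 0.3023 0.2605] [-179.     0.  -178.2] 9.5
[ 27.   25.6  38.9 103.7  -0.9  25.2]
9.65 [0.6032 0.3025 0.2608] [ 27.   25.6  38.9 103.7  -0.9  25.1] 0.0258 [-0.1  0.5 -1.3]
```

View pics/l5.png

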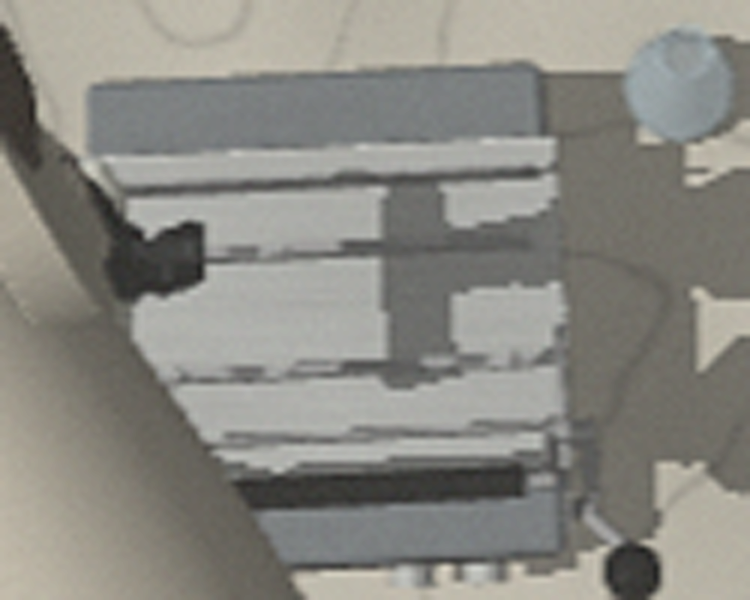

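Call:
apply_moves(rows=[[0.6,1.9,-20,0.5,0,0,1],[0,0,-25,0.5,0,0,1],[0,0,-25,0,0,0,1],[0,0,-25,0,0,0,1],[0,0,-10,0,0,0,1],[0,0,0,0,0,0,1]])

```text
time: 10.4
ee_pos: [0.6035, 0.305, 0.1554]
tcp_rot: [-180.0, 0.0, -178.0]
wrist_force: [-0.1, -0.0, -0.7]
opening: 0.0257
```

```bash
python3 look.py scene 225,60,355,240 l6 4; python3 look.py top 100,100,270,225 l6t 4
```

```text
10.45 [0.6038 0.3052 0.1563] [26.8 22.  22.4 90.3 -0.  24.8] 0.026 [ 0.7 -0.2 -0.7]
10.5 [0.604  0.3054 0.1568] [26.8 22.  22.4 90.3 -0.  24.8] 0.0259 [-0.6  0.  -0.5]
```

View pics/l6.png

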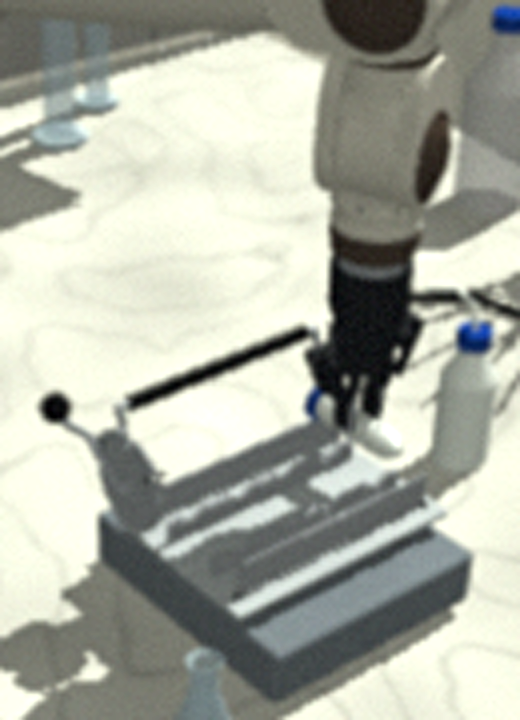

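View pics/l6t.png

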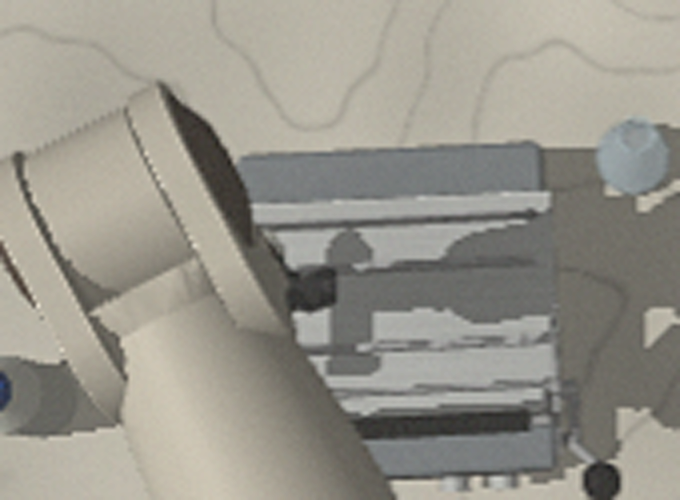

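Call:
apply_moves(rows=[[0,-0.5,-14,0,0,0,1],[0,-0.5,-12,0,0,0,1],[0,0,-5,0,0,0,1],[0,0,-4,0,0,0,1],[0,0,0,0,0,0,1],[0,0,0,0,0,0,1]])

```text
time: 11.25
ee_pos: [0.6036, 0.3041, 0.1217]
tcp_rot: [-180.0, 0.1, -177.9]
wrist_force: [-3.1, -2.3, 6.7]
opening: 0.026
```

Call:
apply_moves(rows=[[0,0,0,0,0,0,0.55],[0,0,0,0,0,0,0.47],[0,0,0,0,0,0,0.47],[0,0,15,0,0,0,0.47],[0,0,25,0,0,0,0.47],[0,0,40,0,0,0,0.47],[0,0,40,0,0,0,0.47],[0,0,20,0,0,0,0.47]])

```text
time: 12.25
ee_pos: [0.604, 0.3045, 0.2644]
tcp_rot: [179.9, 0.3, -177.9]
wrist_force: [0.2, 0.6, -0.9]
opening: 0.0451
```

```bash
python3 look.py scene 245,60,355,240 l7 4
```

```text
12.3 [0.6041 0.3046 0.2663] [ 26.8  25.1  38.9 103.4  -0.   24.7] 0.045 [-0.   0.   2.5]
```

View pics/l7.png

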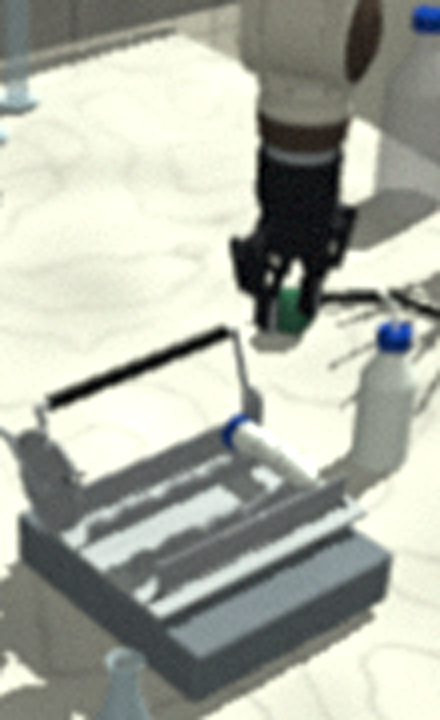

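Call:
apply_moves(rows=[[-11.5,-39.4,0,0,0,1.45,0.47],[-11.5,-39.4,0,0,0,1.45,0.47],[-11.5,-39.4,0,0,0,0,0.47],[-11.5,-39.4,0,0,0,0,0.47],[-11.5,-39.4,0,0,0,0,0.47],[-11.5,-39.4,0,0,0,0,0.47],[-11.5,-39.4,0,0,0,0,0.47],[-11.5,-39.4,0,0,0,0,0.47],[-11.5,-39.4,0,0,0,0,0.47],[-9,-17.7,-7,0.42,-4.98,0,0.47],[-9,-17.7,-7,0.42,-4.98,0,0.47],[-9,-17.7,-7,0.42,-4.98,0,0.47],[-9,-17.7,-7,0.42,-4.98,0,0.47],[-9,-17.7,-7,0.42,-4.98,0,0.47],[-9,-17.7,-7,0.42,-4.98,0,0.47],[-9,-17.7,-7,0.42,-4.98,0,0.47],[-9,-17.7,-7,0.42,-4.98,0,0.47],[0,0,0,0,0,0,0.47],[0,0,0,0,0,0,0.47]])

```text
time: 14.68
ee_pos: [0.4283, -0.1919, 0.2053]
tcp_rot: [-179.8, 40.0, -175.0]
wrist_force: [1.2, 0.1, 0.8]
opening: 0.0454
```

```bash
python3 look.py top 145,120,395,240 l8 3; python3 look.py top 145,125,270,225 l8c
```

```text
14.725 [ 0.4286 -0.1916  0.2055] [-40.3 -39.9 -36.3  62.9  27.1 -37.8] 0.0451 [ 0.1 -0.9  0.7]
14.775 [ 0.4288 -0.1914  0.2054] [-40.3 -39.9 -36.3  62.9  27.1 -37.8] 0.0453 [ 0.5  0.5 -0.3]
```

View pics/l8.png

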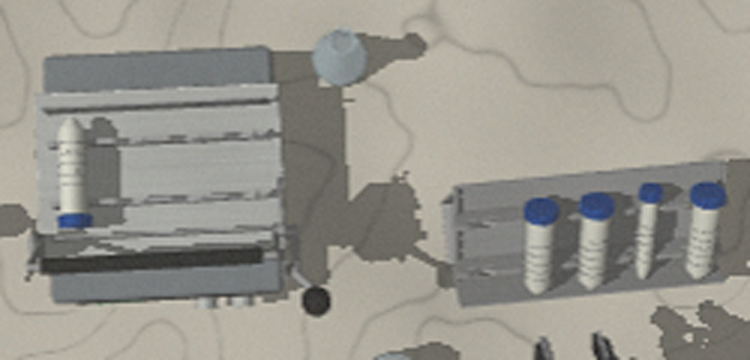

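View pics/l8c.png

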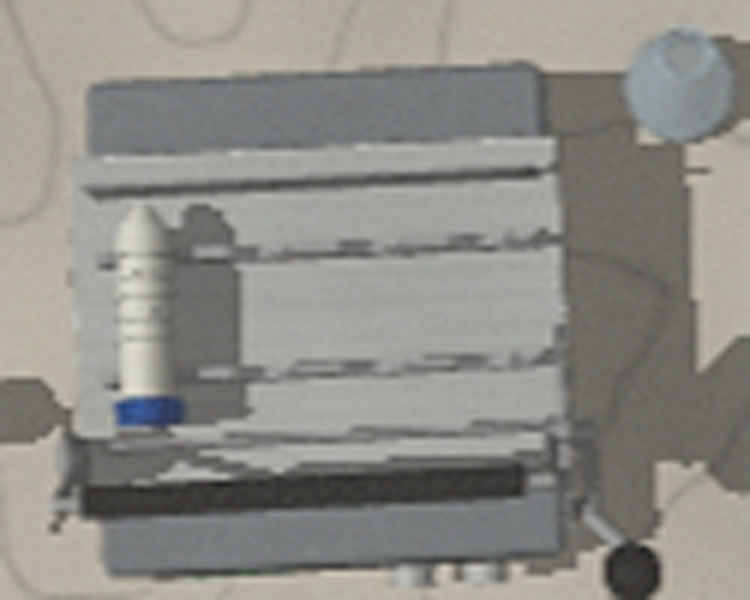

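Call:
apply_moves(rows=[[14,0.8,-12,0,0,0,0.47],[16,1.3,-18,0,0,0,0.47],[15,1.2,-18,0,0,0,0.47],[15,1.3,-18,0,0,0,0.47],[15,1.3,-18,0,0,0,0.47],[14.6,1.2,-17.9,0,0,0,0.47],[0,0,0,0,0,0,0.47],[0,0,0,0,0,0,0.47]])

```text
time: 15.78
ee_pos: [0.5182, -0.1843, 0.1034]
tcp_rot: [-179.8, 40.0, -174.9]
wrist_force: [-0.1, -0.5, 0.2]
opening: 0.0457
```

```bash
python3 look.py top 265,150,395,240 l9
```

```text
15.825 [ 0.5181 -0.1846  0.1038] [-31.  -29.4 -42.5  42.6  22.1 -29.1] 0.0453 [-0.5 -0.   0.7]
```

View pics/l9.png

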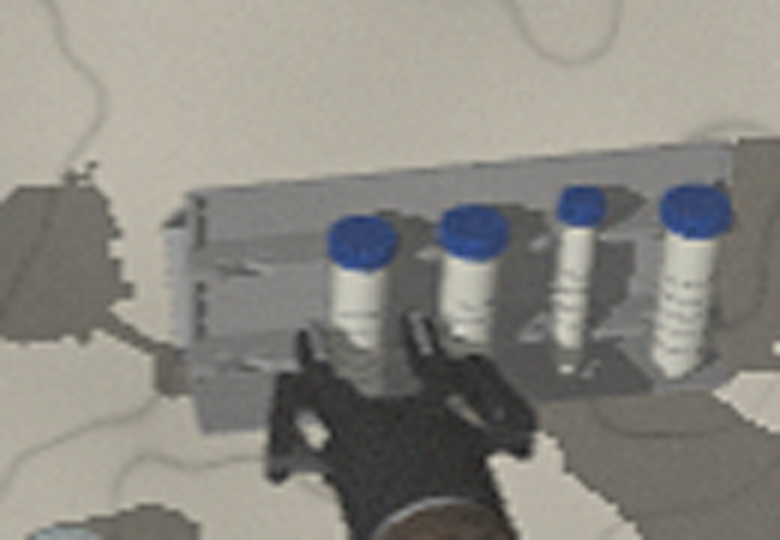

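Fingers straddle the second tube (left ~(305,345), right ~(418,330), tube at 360). Closing and lifting.

Call:
apply_moves(rows=[[0,0,0,0,0,0,0.75],[0,0,0,0,0,0,1],[0,0,0,0,0,0,1],[0,0,0,0,0,0,1],[-3,-0.2,3.8,0,0,0,1],[-6.4,-0.5,7.7,0,0,0,1],[-6.4,-0.5,7.7,0,0,0,1],[-6.4,-0.5,7.7,0,0,0,1],[-12.8,-1,15.3,0,0,0,1],[-12.8,-1,15.3,0,0,0,1],[0,0,0,0,0,0,1]])

```text
time: 17.2
ee_pos: [0.4698, -0.1891, 0.1617]
tcp_rot: [-179.7, 40.1, -175.0]
wrist_force: [0.5, -0.2, -1.2]
opening: 0.0254
```

```bash
sed -i 's/M@\[offs,/M@[-offs,/' capfit.py; python3 capfit.py
```

```text
scene exp [185.7 189.6] got [185.5 189.2]
top exp [331.1 205.2] got [330.  204.6]
cap world [ 0.5082 -0.1839  0.1972] in tool [-0.0524  0.0018 -0.0023] res [0.7 0.  0.6 0.3]
[ 0.4698 -0.1891  0.1617] [-179.7   40.1 -175. ] 17.2
```

Call:
apply_moves(rows=[[5,8,12.5,-0.42,4.98,0,1],[5,8,12.5,-0.42,4.98,0,1],[5,8,12.5,-0.42,4.98,0,1],[5,8,12.5,-0.42,4.98,0,1],[5,8,12.5,-0.42,4.98,0,1],[5,8,12.5,-0.42,4.98,0,1],[5,8,12.5,-0.42,4.98,0,1],[5,8,12.5,-0.42,4.98,0,1],[9.6,37.1,0,0,0,-1.45,1],[9.6,37.1,0,0,0,-1.45,1],[9.6,37.1,0,0,0,0,1],[9.6,37.1,0,0,0,0,1],[9.6,37.1,0,0,0,0,1],[9.6,37.1,0,0,0,0,1],[9.6,37.1,0,0,0,0,1],[9.6,37.1,0,0,0,0,1],[9.6,37.1,0,0,0,0,1],[9.8,37.5,0,0,0,0,1],[0,0,0,0,0,0,1],[0,0,0,0,0,0,1]])

```text
time: 19.8
ee_pos: [0.6062, 0.2471, 0.2589]
tcp_rot: [-179.9, -0.0, -177.9]
wrist_force: [0.1, -0.7, -0.4]
opening: 0.0254
```

```bash
python3 look.py top 145,125,270,225 l10;python3 look.py scene 225,60,355,240 l10s 4
```

```text
19.85 [0.6062 0.2466 0.2594] [ 22.2  21.5  33.3 101.8  -0.   20.1] 0.0254 [-0.2 -0.6 -0.6]
19.9 [0.6062 0.2463 0.2598] [ 22.1  21.5  33.3 101.8  -0.   20.1] 0.0253 [ 0.9  0.6 -1.4]
```

View pics/l10s.png

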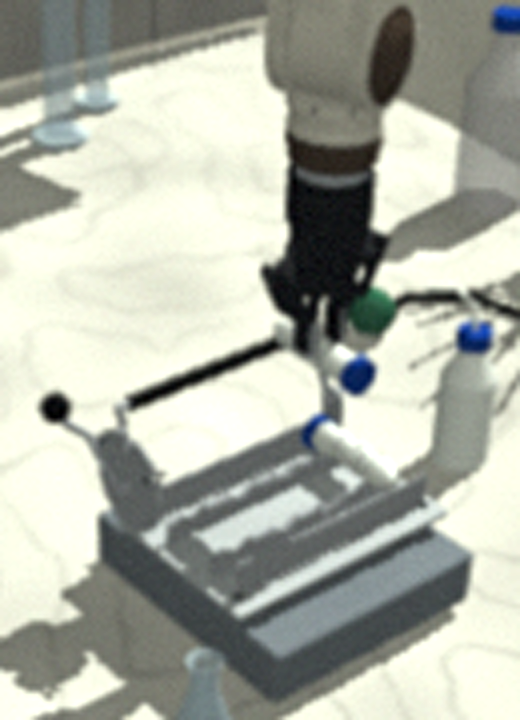

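Call:
apply_moves(rows=[[0,0.2,-25,0,0,0,1],[0,0,-30,0,0,0,1],[0,0,-30,0,0,0,1],[0,0,-25,0,0,0,1],[0,0,-15,0,0,0,1],[0,0,-8,0,0,0,1],[0,0,-5,0,0,0,1],[0,0,0,0,0,0,1],[0,0,0,0,0,0,1]])

```text
time: 21.02
ee_pos: [0.6066, 0.2471, 0.1232]
tcp_rot: [180.0, 0.1, -177.9]
wrist_force: [-0.9, -1.7, 4.8]
opening: 0.0251
```

Call:
apply_moves(rows=[[0,0,0,0,0,0,0.6],[0,0,0,0,0,0,0.5],[0,0,0,0,0,0,0.5],[0,0,15,0,0,0,0.5],[0,0,25,0,0,0,0.5],[0,0,40,0,0,0,0.5],[0,0,40,0,0,0,0.5],[0,0,20,0,0,0,0.5],[-11.8,-36.3,0,0,0,1.45,0.47],[-11.8,-36.3,0,0,0,1.45,0.47],[-11.8,-36.3,0,0,0,0,0.47],[-11.8,-36.3,0,0,0,0,0.47],[-11.8,-36.3,0,0,0,0,0.47],[-11.8,-36.3,0,0,0,0,0.47],[-11.8,-36.3,0,0,0,0,0.47],[-11.8,-36.3,0,0,0,0,0.47],[-11.8,-36.3,0,0,0,0,0.47],[0,0,0,0,0,0,0.47]])

```text
time: 23.28
ee_pos: [0.4994, -0.0813, 0.2636]
tcp_rot: [-180.0, 0.1, -175.2]
wrist_force: [-0.7, 0.6, 0.5]
opening: 0.0451
```

Call:
apply_moves(rows=[[-7.7,-21.2,-7.2,0.42,-4.98,0,0.47],[-7.7,-21.2,-7.2,0.42,-4.98,0,0.47],[-7.7,-21.2,-7.2,0.42,-4.98,0,0.47],[-7.7,-21.2,-7.2,0.42,-4.98,0,0.47],[-7.7,-21.2,-7.2,0.42,-4.98,0,0.47],[-7.7,-21.2,-7.2,0.42,-4.98,0,0.47],[-7.7,-21.2,-7.2,0.42,-4.98,0,0.47],[-7.7,-21.2,-7.2,0.42,-4.98,0,0.47],[0,0,0,0,0,0,0.47],[0,0,0,0,0,0,0.47]])

```text
time: 24.52
ee_pos: [0.4388, -0.2488, 0.2056]
tcp_rot: [-179.8, 40.0, -175.0]
wrist_force: [-0.2, 0.5, 0.4]
opening: 0.0455
```

```bash
python3 look.py top 145,120,395,240 l11 3; python3 look.py scene 225,60,355,240 l11s 4
```

```text
24.575 [ 0.4391 -0.2486  0.2057] [-46.1 -31.5 -31.5  62.1  30.  -43.5] 0.0453 [ 0.1 -0.7 -0.3]
24.625 [ 0.4392 -0.2485  0.2057] [-46.1 -31.5 -31.6  62.1  30.  -43.5] 0.045 [-0.2 -0.2 -0.8]
```

View pics/l11.png

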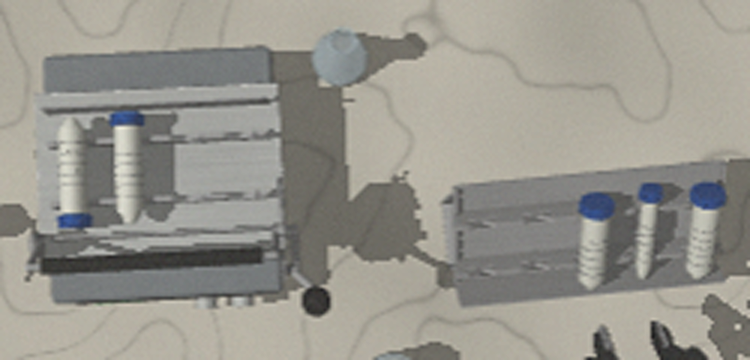

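View pics/l11s.png

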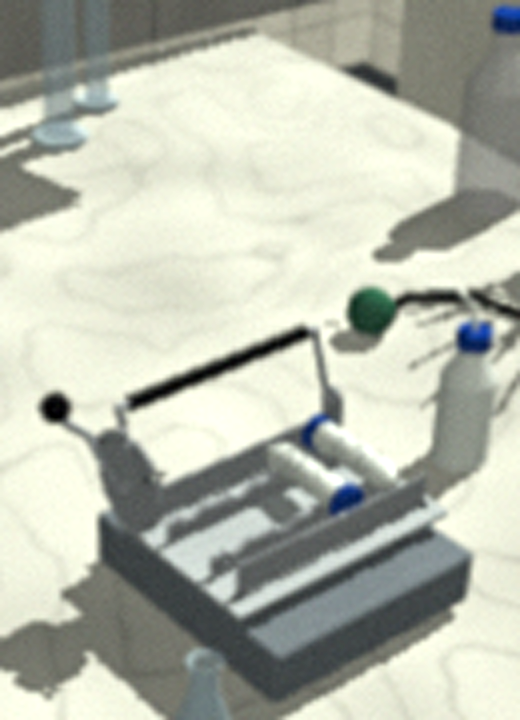

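Call:
apply_moves(rows=[[14,1,-17,0,0,0,0.47],[14,1,-17,0,0,0,0.47],[14,1,-17,0,0,0,0.47],[14,1,-17,0,0,0,0.47],[14,1,-17,0,0,0,0.47],[14.1,1.1,-17.2,0,0,0,0.47],[0,0,0,0,0,0,0.47],[0,0,0,0,0,0,0.47]])

```text
time: 25.62
ee_pos: [0.5229, -0.2426, 0.1032]
tcp_rot: [-179.8, 40.0, -174.9]
wrist_force: [0.3, -0.7, 0.6]
opening: 0.0451
```

```bash
python3 look.py top 265,150,395,240 l12
```

```text
25.675 [ 0.5228 -0.243   0.1035] [-37.4 -22.5 -37.8  42.9  25.6 -35. ] 0.0454 [-0.3  0.3 -0.6]
```

View pics/l12.png

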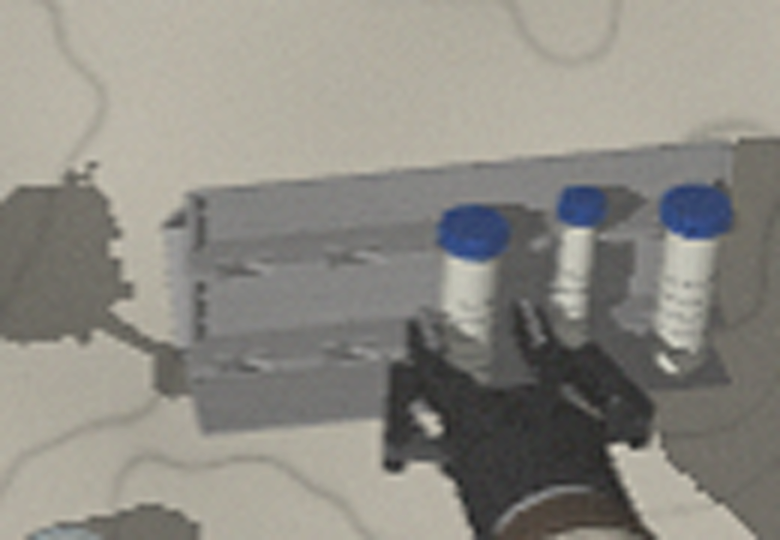

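Fingers (418,340) and (530,325) straddle the third tube (470). Closing and lifting.

Call:
apply_moves(rows=[[0,0,0,0,0,0,0.75],[0,0,0,0,0,0,1],[0,0,0,0,0,0,1],[0,0,0,0,0,0,1],[-3,-0.2,3.8,0,0,0,1],[-6.4,-0.5,7.7,0,0,0,1],[-6.4,-0.5,7.7,0,0,0,1],[-6.4,-0.5,7.7,0,0,0,1],[-12.8,-1,15.3,0,0,0,1],[-12.8,-1,15.3,0,0,0,1],[0,0,0,0,0,0,1]])

```text
time: 27.05
ee_pos: [0.4745, -0.2475, 0.1614]
tcp_rot: [-179.7, 40.1, -175.0]
wrist_force: [0.9, -0.8, -0.7]
opening: 0.0254
```

```bash
python3 capfit.py
```

```text
scene exp [170.6 196.3] got [170.5 196. ]
top exp [350.7 203.4] got [349.5 202.8]
cap world [ 0.5131 -0.2422  0.1968] in tool [-0.0525  0.0019 -0.0019] res [0.7 0.1 0.6 0.3]
[ 0.4745 -0.2475  0.1614] [-179.7   40.1 -175. ] 27.05
```

Call:
apply_moves(rows=[[5,10,12.5,-0.42,4.98,0,1],[5,10,12.5,-0.42,4.98,0,1],[5,10,12.5,-0.42,4.98,0,1],[5,10,12.5,-0.42,4.98,0,1],[5,10,12.5,-0.42,4.98,0,1],[5,10,12.5,-0.42,4.98,0,1],[5,10,12.5,-0.42,4.98,0,1],[5,10,12.5,-0.42,4.98,0,1],[9.35,35.6,0,0,0,-1.45,1],[9.35,35.6,0,0,0,-1.45,1],[9.35,35.6,0,0,0,0,1],[9.35,35.6,0,0,0,0,1],[9.35,35.6,0,0,0,0,1],[9.35,35.6,0,0,0,0,1],[9.35,35.6,0,0,0,0,1],[9.35,35.6,0,0,0,0,1],[9.35,35.6,0,0,0,0,1],[9.35,35.6,0,0,0,0,1],[0,0,0,0,0,0,1],[0,0,0,0,0,0,1]])

```text
time: 29.65
ee_pos: [0.6081, 0.1893, 0.2587]
tcp_rot: [-180.0, -0.0, -177.9]
wrist_force: [-0.3, -0.2, -0.2]
opening: 0.0253
```

Call:
apply_moves(rows=[[0,-0.4,-25,0,0,0,1],[0,0,-30,0,0,0,1],[0,0,-30,0,0,0,1],[0,0,-25,0,0,0,1],[0,0,-15,0,0,0,1],[0,0,-8,0,0,0,1],[0,0,-5,0,0,0,1],[0,0,0,0,0,0,1],[0,0,0,0,0,0,1]])

```text
time: 30.78
ee_pos: [0.6085, 0.1887, 0.123]
tcp_rot: [-180.0, 0.1, -177.9]
wrist_force: [-1.2, -3.8, 5.0]
opening: 0.0253
```

Call:
apply_moves(rows=[[0,0,0,0,0,0,0.6],[0,0,0,0,0,0,0.5],[0,0,0,0,0,0,0.5],[0,0,15,0,0,0,0.5],[0,0,25,0,0,0,0.5],[0,0,40,0,0,0,0.5],[0,0,40,0,0,0,0.5],[0,0,20,0,0,0,0.5],[-24,-22.4,0,0,0,0,0.5],[-24,-22.4,0,0,0,0,0.5],[-24,-22.4,0,0,0,0,0.5],[-24,-22.4,0,0,0,0,0.45],[-24,-22.4,0,0,0,0,0.4],[-23,-22.4,0,0,0,0,0.4],[0,0,0,0,0,0,0.4],[0,0,0,0,0,0,0.4]])

```text
time: 32.78
ee_pos: [0.4656, 0.0547, 0.2626]
tcp_rot: [180.0, 0.1, -177.9]
wrist_force: [0.1, -0.5, -0.1]
opening: 0.0512
```

```bash
python3 look.py scene 225,60,355,240 l13s 4; python3 look.py top 145,125,270,225 l13
```

```text
32.825 [0.4657 0.0549 0.2622] [ 6.7 -5.3  3.7 98.9 -0.   4.6] 0.0511 [0.2 0.4 0.3]
32.875 [0.4657 0.055  0.2619] [ 6.7 -5.2  3.7 98.9 -0.   4.6] 0.0513 [-0.7  0.1 -1.1]
```

View pics/l13s.png

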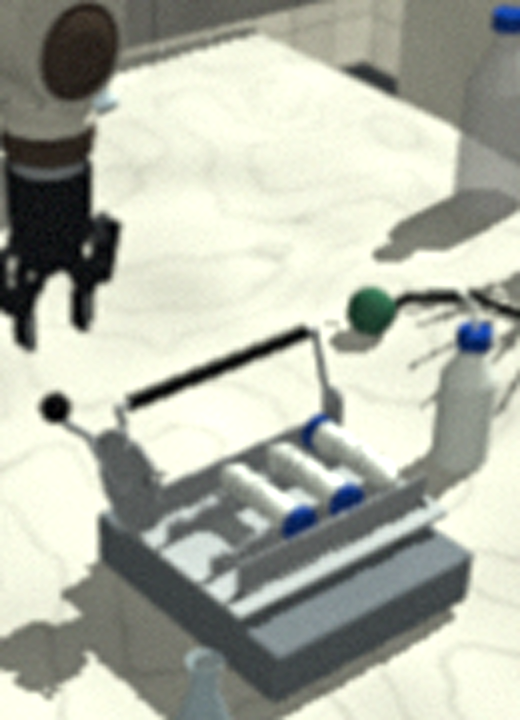

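View pics/l13.png

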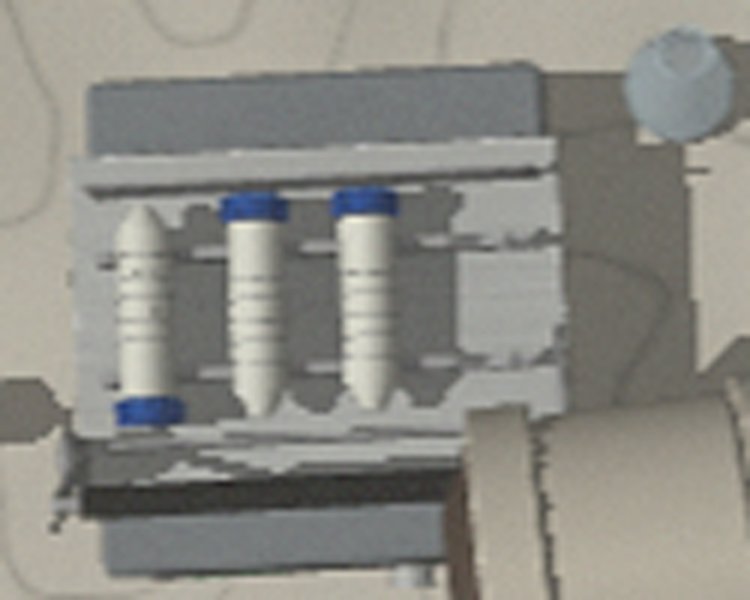

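```bash
python3 - <<'E'
from h import *
p=[.607,.2175,np.radians(2.1)]
for n,Y,s,cap,tip in((1,.087,-1,(150,411),(140,205)),(2,.029,1,(254,206),(262,415)),(3,-.029,1,(365,201),(373,409))):
    f=lambda c:np.array(c)/6-.5+[145,125]
    w=[ray("top",f(c),.123)[:2]-p[:2] for c in(cap,tip)]
    ca,sa=np.cos(p[2]),np.sin(p[2]);w=[np.array([ca*v[0]+sa*v[1],-sa*v[0]+ca*v[1]])for v in w]
    print(n,"cap",w[0].round(4),"tip",w[1].round(4),"mid est",(w[0][0]-s*.051+w[1][0]+s*.057)/2, "ang",np.degrees((w[0]-w[1])[1]/(w[0]-w[1])[0]).round(1))
E
```

```text
1 cap [-0.0509  0.0887] tip [0.0572 0.0904] mid est 0.00014961580736519084 ang 0.9
2 cap [0.0541 0.0311] tip [-0.0556  0.0308] mid est 0.00223830717222372 ang 0.1
3 cap [ 0.0542 -0.0269] tip [-0.0551 -0.0268] mid est 0.0025514063528639976 ang -0.0
```

Call:
apply_moves(rows=[[0,-0.4,-20,0,0,0,0.4],[0,-0.4,-20,0,0,0,0.4],[0,0,-17,0,0,0,0.4],[0,0,-10,0,0,0,0.4],[0,0,0,0,0,0,0.4],[0,0,0,0,0,0,0.4]], grip_force=25)

```text
time: 33.62
ee_pos: [0.4655, 0.0538, 0.1954]
tcp_rot: [-180.0, 0.1, -177.9]
wrist_force: [-0.0, 0.2, 0.2]
opening: 0.051
```

```bash
python3 look.py scene 210,90,310,210 l14s 6; python3 look.py top 200,170,300,240 l14
```

```text
33.675 [0.4655 0.0538 0.1955] [ 6.6 -6.8 -5.1 91.6 -0.   4.5] 0.051 [-0.3  0.4  0.8]
33.725 [0.4655 0.0538 0.1955] [ 6.6 -6.8 -5.1 91.5 -0.   4.5] 0.0514 [-0.5  0.1 -0.1]
```

View pics/l14s.png

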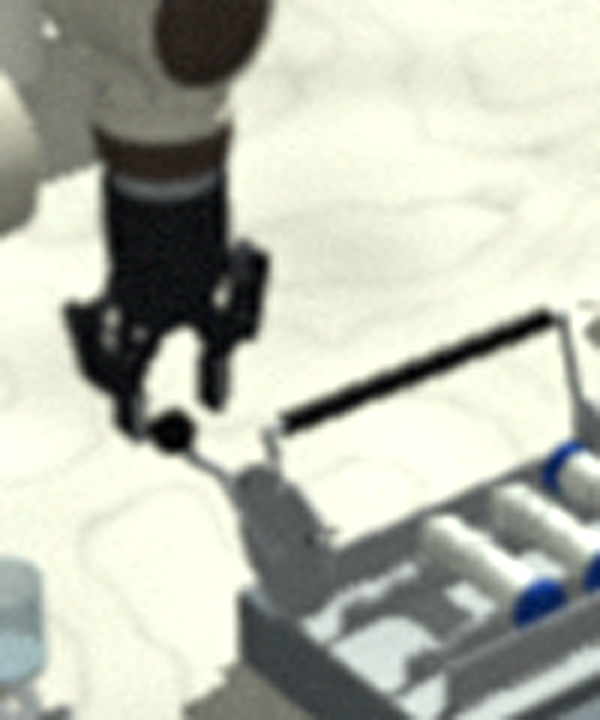

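```bash
python3 - <<'E'
from h import *
for z in(.1955,.1855,.18):
  for y in(-.033,0,.033): print(z,y,(proj("scene",[.4655+.0012*0,.0538+y,z])[0]-[210,90])*6+3)
E
```

```text
0.1955 -0.033 [129.70639928 452.48118725]
0.1955 0 [175.31082596 435.67018462]
0.1955 0.033 [220.0620012  419.19503205]
0.1855 -0.033 [130.34409442 466.16297188]
0.1855 0 [175.76967266 449.28424683]
0.1855 0.033 [220.3492631  432.73974329]
0.18 -0.033 [130.69328274 473.64414219]
0.18 0 [176.02093272 456.72895709]
0.18 0.033 [220.5065595  440.14709301]
```

View pics/l14.png

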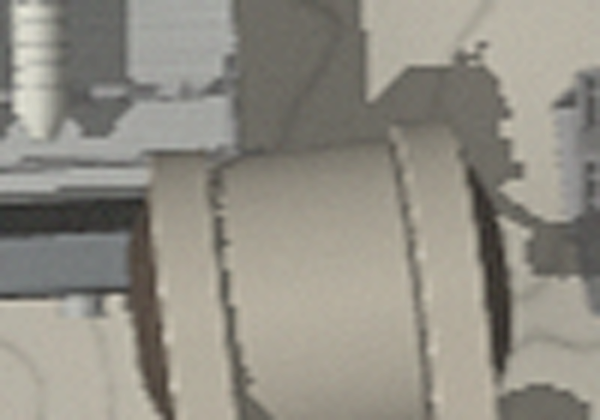

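Call:
apply_moves(rows=[[0,0,0,0,0,0,0.7],[0,0,0,0,0,0,1],[0,0,0,0,0,0,1],[0,0,0,0,0,0,1]], grip_force=30)

```text
time: 34.22
ee_pos: [0.4654, 0.053, 0.1955]
tcp_rot: [-179.9, 0.1, -178.0]
wrist_force: [0.0, -5.6, 4.4]
opening: 0.0261
```

```bash
python3 look.py scene 215,100,295,190 l15s 7
```

```text
34.275 [0.4654 0.053  0.1955] [ 6.6 -6.8 -5.2 91.5 -0.1  4.5] 0.0256 [-0.3 -5.6  5. ]
```

View pics/l15s.png

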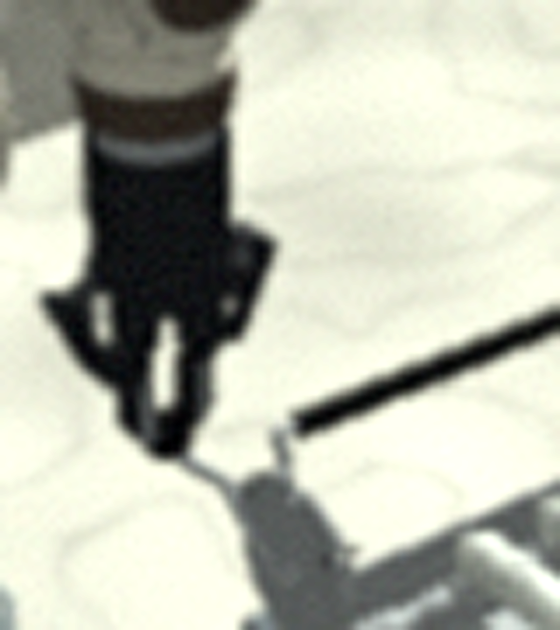

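```bash
python3 -c "
import numpy as np
t=np.radians(np.arange(-50,51,5));x=95*np.sin(t);z=95*np.cos(t)
print([[round(a,1),round(a*.0366,1),round(b,1),0,0,0,1] for a,b in zip(np.diff(x),np.diff(z))])"
```

```text
[[np.float64(5.6), np.float64(0.2), np.float64(6.1), 0, 0, 0, 1], [np.float64(6.1), np.float64(0.2), np.float64(5.6), 0, 0, 0, 1], [np.float64(6.6), np.float64(0.2), np.float64(5.0), 0, 0, 0, 1], [np.float64(7.0), np.float64(0.3), np.float64(4.5), 0, 0, 0, 1], [np.float64(7.4), np.float64(0.3), np.float64(3.8), 0, 0, 0, 1], [np.float64(7.7), np.float64(0.3), np.float64(3.2), 0, 0, 0, 1], [np.float64(7.9), np.float64(0.3), np.float64(2.5), 0, 0, 0, 1], [np.float64(8.1), np.float64(0.3), np.float64(1.8), 0, 0, 0, 1], [np.float64(8.2), np.float64(0.3), np.float64(1.1), 0, 0, 0, 1], [np.float64(8.3), np.float64(0.3), np.float64(0.4), 0, 0, 0, 1], [np.float64(8.3), np.float64(0.3), np.float64(-0.4), 0, 0, 0, 1], [np.float64(8.2), np.float64(0.3), np.float64(-1.1), 0, 0, 0, 1], [np.float64(8.1), np.float64(0.3), np.float64(-1.8), 0, 0, 0, 1], [np.float64(7.9), np.float64(0.3), np.float64(-2.5), 0, 0, 0, 1], [np.float64(7.7), np.float64(0.3), np.float64(-3.2), 0, 0, 0, 1], [np.float64(7.4), np.float64(0.3), np.float64(-3.8), 0, 0, 0, 1], [np.float64(7.0), np.float64(0.3), np.float64(-4.5), 0, 0, 0, 1], [np.float64(6.6), np.float64(0.2), np.float64(-5.0), 0, 0, 0, 1], [np.float64(6.1), np.float64(0.2), np.float64(-5.6), 0, 0, 0, 1], [np.float64(5.6), np.float64(0.2), np.float64(-6.1), 0, 0, 0, 1]]
```

Call:
apply_moves(rows=[[5.6,0.2,6.1,0,0,0,1],[6.1,0.2,5.6,0,0,0,1],[6.6,0.2,5.0,0,0,0,1],[7.0,0.3,4.5,0,0,0,1],[7.4,0.3,3.8,0,0,0,1]])

```text
time: 34.9
ee_pos: [0.498, 0.0549, 0.2205]
tcp_rot: [180.0, 0.1, -177.9]
wrist_force: [0.7, -0.1, -0.5]
opening: 0.0003
```

```bash
python3 look.py scene 215,100,295,190 l16s 7
```

```text
34.95 [0.4991 0.0551 0.2205] [ 6.3 -1.9  2.2 94.   0.   4.2] -0.0001 [-1.2  0.8 -0.7]
```

View pics/l16s.png

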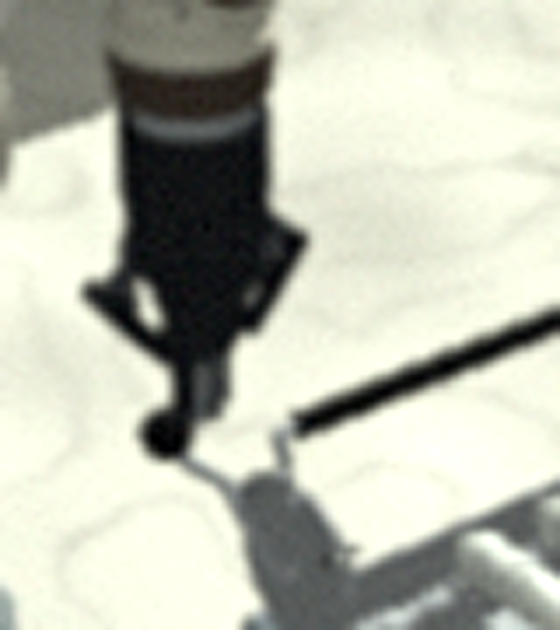

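Call:
apply_moves(rows=[[0,0,35,0,0,0,1],[-40,-1,0,0,0,0,1],[-37,-1,0,0,0,0,1],[0,0,-25,0,0,0,1],[0,0,-25,0,0,0,1],[0,0,0,0,0,0,1],[0,0,0,0,0,0,1]])

```text
time: 35.83
ee_pos: [0.4212, 0.053, 0.2056]
tcp_rot: [180.0, 0.1, -177.9]
wrist_force: [0.1, 1.1, 1.1]
opening: -0.0002
```

```bash
python3 look.py scene 200,100,280,190 l17s 7
```

```text
35.875 [0.4213 0.053  0.2058] [  7.2 -12.6  -9.   93.5  -0.    5.1] 0.0 [-0.3  0.4 -0.1]
```

View pics/l17s.png

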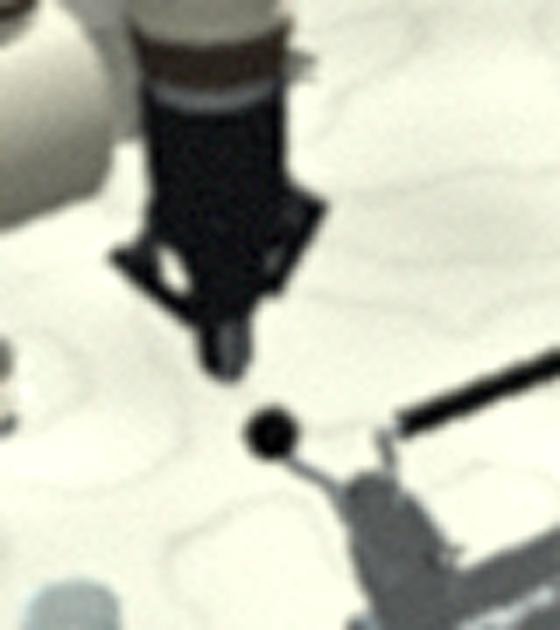

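```bash
python3 - <<'E'
from h import *
for z in(.2058,.2,.195,.1888): print(z,proj("scene",[.4213,.053,z])[0],proj("scene",[.4323,.053,z])[0])
print(proj("scene",[.4655,.054,.1966]))
E
```

```text
0.2058 [232.12226418 154.6279268 ] [233.67561906 155.90208653]
0.2 [232.17980719 155.94179487] [233.73016765 157.21957858]
0.195 [232.22926896 157.0700193 ] [233.77705403 158.35088505]
0.1888 [232.29041625 158.46335751] [233.83501558 159.74799138]
[[238.75568161 161.84427321]]
```

```bash
python3 - <<'E'
from h import *
im=camera("scene")[:,:,::-1]
c=im[135:175,215:260];c=cv2.resize(c,None,fx=14,fy=14,interpolation=cv2.INTER_CUBIC)
cv2.imwrite("pics/l18.png",cv2.convertScaleAbs(c,alpha=1.2))
E
```

```text
(no output)
```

View pics/l18.png

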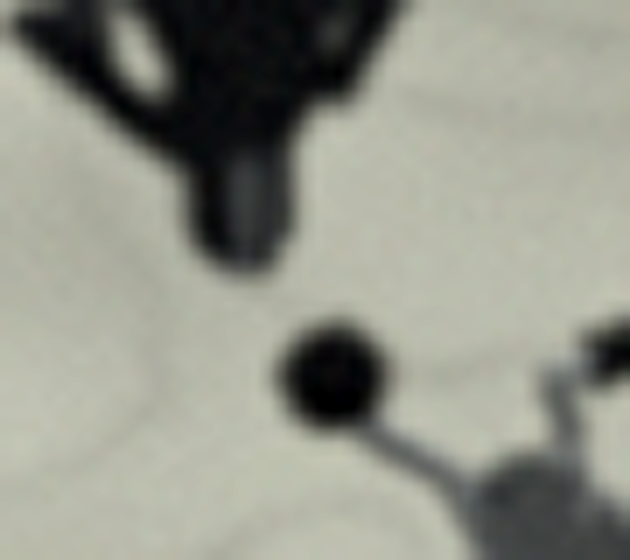

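Call:
apply_moves(rows=[[0,0.5,-23,0,0,0,1],[6,0,0,0,0,0,1],[6,0,0,0,0,0,1],[8,0,0,0,0,0,1],[0,0,0,0,0,0,1]])

```text
time: 36.55
ee_pos: [0.441, 0.0533, 0.1824]
tcp_rot: [-180.0, -0.0, -177.9]
wrist_force: [-4.5, -1.1, 2.8]
opening: 0.0
```

```bash
python3 look.py scene 205,110,275,180 l19 8
```

```text
36.6 [0.441  0.0533 0.1824] [  6.9 -10.2  -9.6  90.6  -0.    4.8] 0.0002 [-4.5 -0.3  3. ]
```

View pics/l19.png

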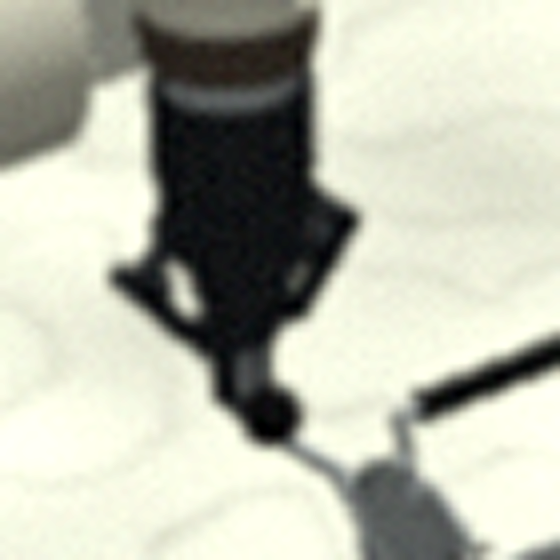

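Call:
apply_moves(rows=[[-6,0,0,0,0,0,1],[0,0.5,-14,0,0,0,1],[4,0,0,0,0,0,1],[5,0.2,3,0,0,0,1],[6.1,0.2,5.6,0,0,0,1],[6.6,0.2,5.0,0,0,0,1],[0,0,0,0,0,0,1]])

```text
time: 37.48
ee_pos: [0.4552, 0.0542, 0.1826]
tcp_rot: [-180.0, -0.1, -177.9]
wrist_force: [-17.1, -1.5, 10.7]
opening: 0.0004
```

```bash
python3 look.py scene 205,110,275,180 l20 8
```

```text
37.525 [0.455  0.0543 0.1824] [ 6.8 -8.1 -7.8 90.5 -0.   4.7] -0.0 [-16.5  -2.3   9.5]
```

View pics/l20.png

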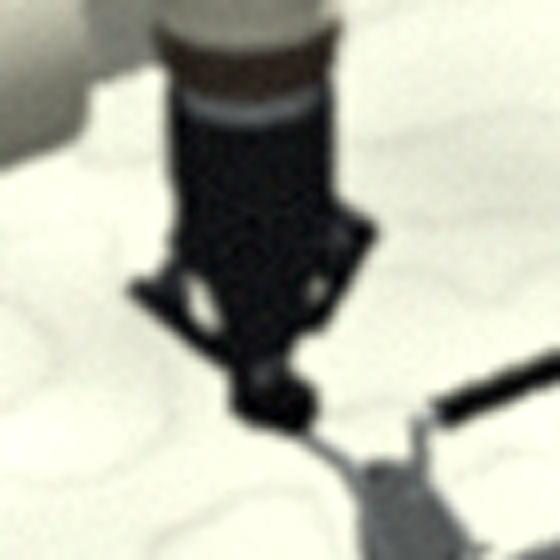

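Call:
apply_moves(rows=[[2,0,8,0,0,0,1],[7,0.3,5.5,0,0,0,1],[7.4,0.3,4,0,0,0,1],[7.7,0.3,3.2,0,0,0,1],[7.9,0.3,2.5,0,0,0,1],[8.1,0.3,1.8,0,0,0,1],[8.2,0.3,1.1,0,0,0,1],[0,0,0,0,0,0,1]])

```text
time: 38.52
ee_pos: [0.5054, 0.0563, 0.2072]
tcp_rot: [-180.0, 0.0, -177.9]
wrist_force: [0.1, -0.4, 0.3]
opening: 0.0003
```

```bash
python3 look.py scene 205,110,305,200 l21 7
```

```text
38.575 [0.505  0.0563 0.2073] [ 6.4 -1.2  1.5 92.6 -0.   4.3] 0.0 [ 0.9  0.6 -0.4]
```

View pics/l21.png

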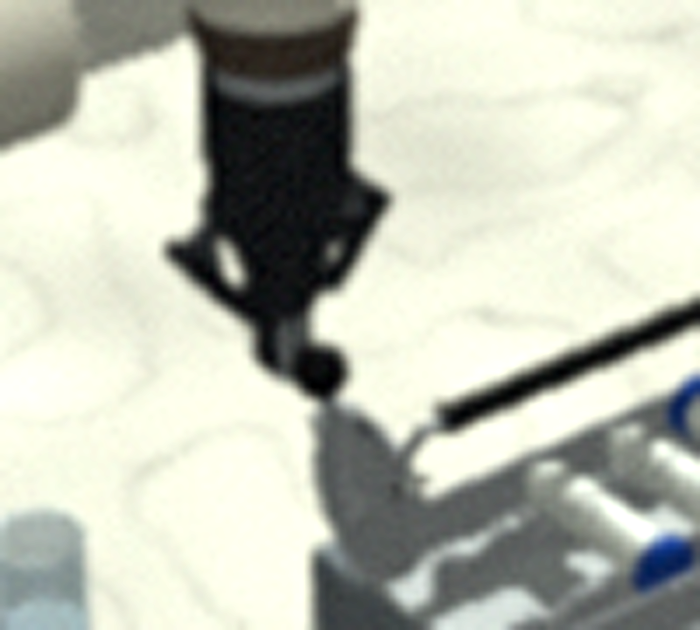

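```bash
python3 - <<'E'
from h import *
for z in(.2,.21,.215,.22): print(z,proj("scene",[.516,.056,z])[0],proj("scene",[.505,.056,z])[0])
print(proj("scene",[.5378,.057,.2305]))
E
```

```text
0.2 [246.72552502 167.09884517] [245.0544653  165.72479945]
0.21 [246.6775959  164.77762438] [245.00036258 163.40972848]
0.215 [246.65352308 163.61031889] [244.97319102 162.24556161]
0.22 [246.62937791 162.43852548] [244.94593912 161.07694981]
[[250.21304344 162.60071155]]
```

Call:
apply_moves(rows=[[0,0,22,0,0,0,1],[0,0,0,0,0,0,1],[8,0.3,0,0,0,0,1],[8.3,0.3,-0.4,0,0,0,1],[8.2,0.3,-1.1,0,0,0,1],[8.1,0.3,-1.8,0,0,0,1],[7.9,0.3,-2.5,0,0,0,1],[7.7,0.3,-3.2,0,0,0,1],[7.4,0.3,-3.8,0,0,0,1],[0,0,0,0,0,0,1]])

```text
time: 39.83
ee_pos: [0.5608, 0.0584, 0.2156]
tcp_rot: [-180.0, -0.0, -177.9]
wrist_force: [1.0, -0.6, -0.5]
opening: 0.0004
```

```bash
python3 look.py scene 225,110,325,200 l22 7
```

```text
39.875 [0.5606 0.0584 0.216 ] [ 6.   6.6 10.6 93.9 -0.   3.9] -0.0002 [ 0.4  0.  -0.3]
```

View pics/l22.png

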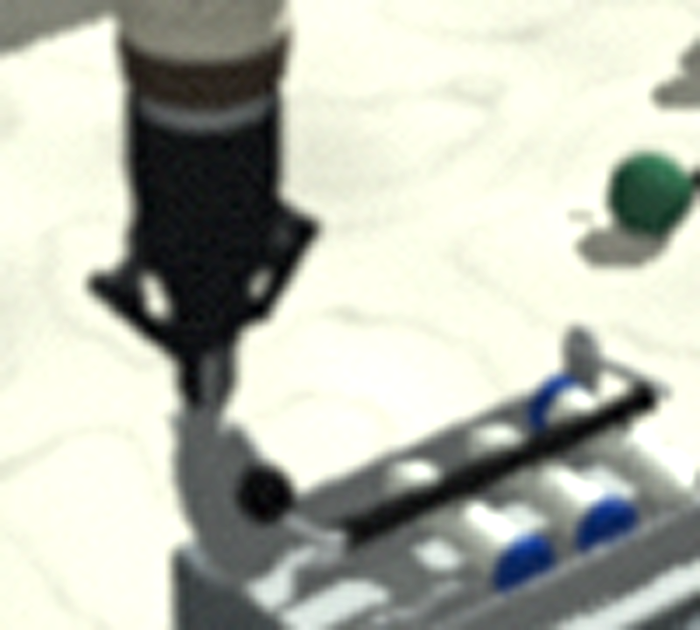

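Call:
apply_moves(rows=[[0,0,20,0,0,0,1],[0,0,40,0,0,0,1],[-20,-40,20,0,0,0,1],[-30,-50,0,0,0,0,1],[-30,-50,0,0,0,0,1],[-30,-50,0,0,0,0,1],[0,0,0,0,0,0,1],[0,0,0,0,0,0,1]])

```text
time: 40.88
ee_pos: [0.4505, -0.1315, 0.2969]
tcp_rot: [-180.0, 0.1, -178.0]
wrist_force: [-0.2, 0.4, 0.4]
opening: -0.0001
```

```bash
python3 look.py scene 225,110,355,240 l23 5;python3 look.py top 145,120,395,240 l23t 3; python3 - <<'E'
from h import *
p=[.607,.2175,np.radians(2.1)]
def ball(a): t=np.radians(-50)+a; return fr(p,.123,[-.075+.095*np.sin(t),-.158,.0125+.095*np.cos(t)])
for a in(0,1.6,1.65,1.7,1.745): print(a,proj("scene",ball(a))[0],proj("top",ball(a))[0])
for n,b in(("scene",(225,130,320,220)),("top",(225,150,270,230))):
    im=camera(n).astype(int);k,l,st,ce=cv2.connectedComponentsWithStats((im.max(2)<(45 if n=="top" else 35)).astype(np.uint8))
    for i in range(1,k):
        if st[i,4]>12 and b[0]<ce[i,0]<b[2] and b[1]<ce[i,1]<b[3]: print(n,ce[i].round(1),st[i])
E
```

```text
40.925 [ 0.4508 -0.1311  0.2967] [-16.2  -3.9   8.9 102.8   0.  -18.3] -0.0002 [ 0.2  0.9 -0.1]
40.975 [ 0.451  -0.1308  0.2966] [-16.2  -3.9   8.9 102.8   0.  -18.3] -0.0002 [-0.7 -0.4  0.9]
0 [238.74344231 161.78989235] [250.28248474 220.20233722]
1.6 [260.9558975  176.35967493] [248.19782221 174.04946484]
1.65 [261.55666419 177.58482466] [248.13396602 173.00857079]
1.7 [262.12839498 178.82841116] [248.07251904 172.03561885]
1.745 [262.6167317  179.96038825] [248.01940437 171.21987082]
scene [293.9 177.2] [274 166  44  23 152]
scene [262.2 180.6] [259 177   8   8  49]
top [247.4 170.5] [243 166  10  10  73]
```

View pics/l23.png

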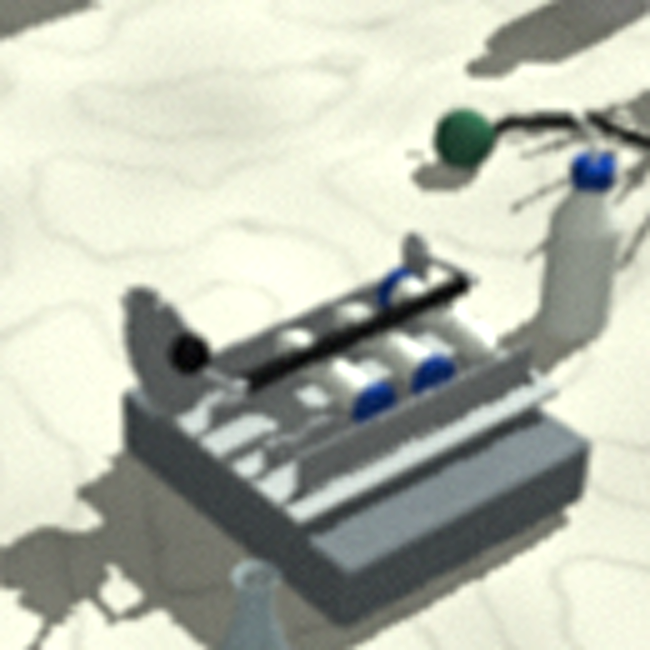

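View pics/l23t.png

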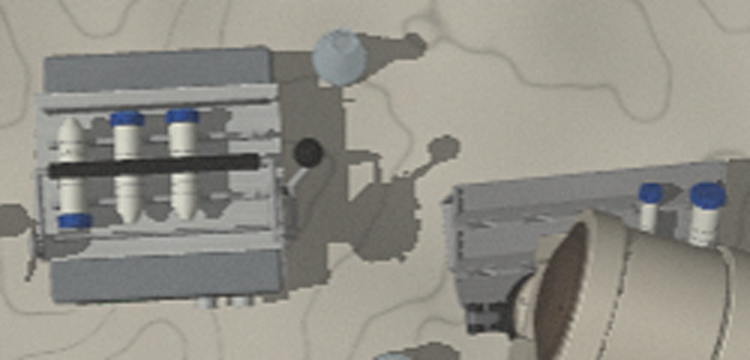

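```bash
python3 -c "
from workcell import *
print(job_done())"
```

```text
the job is handed in; nothing more can be done
None
```

I loaded three wide tubes from the rack's first three slots on the +y side into places 1, 2 and 3 of the cradle. I then pushed the hold-down lever past the middle notch into the last notch, withdrew the arm, and handed the job in at about 41 s.

**Last checks**
- **Tubes:** from the top picture, measured before the lever was thrown, all three tubes lay within about 3 mm of the cradle's centre lengthwise and within 1° of its axis. They looked unmoved afterwards, with the bar across them.
- **Lever:** the ball's image matched the last-notch position (1.745 rad) to within 1 pixel in both cameras.
- **Rack:** the fourth wide tube and the thin tube were still in their slots.
- **Bystanders:** the flask and wash bottle looked unmoved. The beaker was only partly in the final views, but no contact showed in the forces.
- **Arm:** it was clear of everything, with about zero force.

**What failed or disagreed**
- **Ball grip:** my first attempt to grip the ball slipped off. The pictures showed the fingertips about 8 mm behind the tool centre point (TCP), not 17 mm ahead as stated. I pushed the ball with closed fingers instead.
- **First tube:** the last joint reached its range limit on the way to the cradle, so I turned this tube half round. Its cap points toward the robot; the other two point away.

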